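# Load a valve carrier into a burn-in dock under its drop catch

### The arm

A 6-joint arm with a two-finger parallel gripper is mounted at the origin on the work surface. World frame = base frame: x ahead of the robot, y to its left, z up, the work surface at z = 0. Lengths are in mm, angles in rad, forces in N, time in s.
With the tool pointing down it reaches from about 250 to 800 mm from the base axis. Payload 3.9 kg.
Tool frame: the origin (TCP) lies midway between the tips of the shut fingers; the grasp point (between the pads) lies 19 mm behind it; y points along the fingers, z is the direction in which the jaws open and shut, and the axes are right-handed (so a half turn about y gives the same grasp; the last joint's range is limited). The gripper opens to 85 mm and grips with 20 to 120 N. Pads are 22 mm wide; open, the fingers measure 114 mm over their backs; the gripper's body (76 mm by 85 mm) begins 54 mm behind the grasp point. The pads swing forward as they close: fully open they stand 13 mm farther back than shut.
Start: joints at [-1.13, 0.26, -0.138, 1.173, 0, 1.571], TCP at [223.992, -474.808, 231.304] pointing down, gripper open.
Joint ranges: [-2.78, 2.78], [-0.83, 1.72], [-1.28, 1.37], [-1.9, 2.12], [-1.57, 1.48], [-3.14, 3.14]. Speed limits (rad/s): [2.57, 2.57, 3.14, 3.14, 3.14, 3.14].

### API

Orientations are given as [roll, pitch, yaw] about the fixed x, y, z axes, in that order (R = Rz(yaw) Ry(pitch) Rx(roll)).
In Python, from workcell import readout, imaging, bot gives the robot as it stands.
- The arm moves only by the tool send_rows, never from a script. Its argument "increments" is a list that holds one entry, the list of rows, each a list of 7 numbers: the shift along the tool's x, y, z in mm, then the turn, a rotation vector about the tool's x, y, z in degrees, then the finger opening in mm, from 0 to 85.4. In form: [[[dx, dy, dz, rx, ry, rz, claw], ...]]. A call has 1 to 10 rows; each row is the pose to reach, as a shift and turn from the pose commanded when the call began, along the tool's axes at that moment; what a row does not reach only later rows make up. A row lasts 1/8 s, in which the tool goes at most 62.5 mm and 10.7 degrees, less where a joint would pass 70% of its speed; a pose out of reach is approached as far as the arm can. A call with a gripper value outside its range is refused whole. The fingers move at their own pace and stop on an object; "squeeze" is the grip in N (left out, the last holds). Time passes only in rows, so rows that repeat a pose let the fingers close. It gives the time, the measured TCP pose, the force and the opening at its end, in the units of the state.
- readout.sense(): the state, without advancing time (a new reading comes with each control period).
- imaging.snapshot(name): name is "scene" or "top" or "wrist"; returns a dict with "image" (400x640x3 uint8, blue, green, red), "fovy" (degrees; the focal length in pixels is half the picture's height over the tangent of half this angle, whatever the lens; pixels are square), "cx", "cy" (the principal point, pixels), "D" ([k1, k2, p1, p2, k3] as OpenCV has them; the pictures are not rectified), "T" (4x4, takes a point from camera to world coordinates). Camera axes: x right, y down, z forward; pixel columns grow to the right and rows downward; lengths in mm; the calibration is good to about 2 mm. A picture is of the moment at which its call begins. There is no depth.
- bot.close_job(): hands the job in, once; it reports no verdict.
The state is a dict: "time_s": time; "q": joint angles; "dq": joint speeds; "effort": joint torques, N m; "eef_pos": TCP position; "tcp_rot": TCP orientation; "ft_force": force on the tool from outside, world axes, zero at the start; "wrist_torque": the same for the moment, N m; "grip_width": opening from 0.0 (shut) to 1.0 (fully open).
Only numpy, scipy, OpenCV 4.12 (cv2) and the standard library are available. Lean on these libraries where they do the work, as an engineer would, in place of code of your own. Each camera call takes 0.05 s, during which the arm holds its last target.

### The job

Pick up the carrier of glass valves (vacuum tubes) by its bow handle and slide it level, brass contact end first, into the burn-in dock so that its own front edge lifts the drop catch; press it gently home against the sprung contacts until the catch drops behind it, and let go so that the catch holds it. Mind the glass: no knocks, no tilting and no hard pushing, lift the catch with the carrier only, and leave everything else on the table where it is.

Things in the scene. Friction and masses are not known exactly. Their poses are not given: they have to be found in the camera images.
- carrier_handle (a point): centre of the carrier's bow handle, the place to grip: a black bar 12 mm (x) by 64 mm (y) by 14 mm high on two posts (46 mm free between them). It lies over the carrier's middle and centre of mass, 65 mm above the underside and 45 mm above the deck. Carrier x axis: towards its front (brass-striped) end, y along the bar, z up
- carrier_deck (a point): middle of the carrier's top deck, 20 mm above its underside. The carrier is a bare aluminium chassis box 140 (x) by 110 (y) by 20 mm, 0.33 to 0.6 kg in all, with four small glass valves fixed in sockets at x = +-48, y = +-24 mm (27 mm across at the socket, tops 80 mm above the underside). Other things on the table are up to 145 mm tall: cross above them
- carrier_front (a point): middle of the carrier's front face, which bears five brass contact stripes: 70 mm ahead (carrier x) of the handle and 10 mm above the underside; axes as the carrier's
- dock: the burn-in dock, fixed on the table: grey base plate 300 x 166 mm. Origin on the table under the middle of the carrier's nominal home; x points INTO the dock (the way to push), z up. The contact head (sprung contacts at the far end, drop catch on the -y side, one unit) is clamped on it up to 12 mm either way of nominal along x, not measured: home must be felt
- dock_bed (a point): on the dock's axis at nominal home (dock x = 0), level with the tops of its two black runners, 14 mm above the table, on which the carrier's underside slides; they run from dock x = -162 to +67 mm. At home the carrier's middle is here, within 12 mm. Nothing covers the dock; the contact block beyond x = 88 mm is 56 mm high
- dock_mouth (a point): on the dock's axis at runner height, dock x = -136 mm, where the straight part of the two aluminium guide walls begins: inner faces at dock y = +-57 mm (2 mm play each side of the carrier), tops 24 mm above the table. Flared lead-ins reach out from there to x = -166 mm, where they stand 12 mm wider
- catch (a joint): drop catch, a 0.15 kg steel lever, rad: 0 = down, + = lifted; falls by gravity. Nose over the deck's edge at dock y = -70 to -43 mm, 9 mm below deck level when down. Its 24 degree ramp begins at x = -113 mm, 40 mm above the table; the deck's front edge meets it at x = -100. Riding on the deck it reads 0.11; drops to 0 once the carrier's rear edge passes its square inner face, x = -70 (all nominal)
- contacts (a joint): travel of the sprung contact bar, m: 0 = free, hard stop at 0.011; pushes back with 2 N at 0, rising to 7.5 N at 0.011. The carrier's front meets it 8 mm before home; the catch drops at a travel of 0.008 to 0.009 and the spring then holds the carrier against it at 0.008. More than 20 N from the carrier on contacts, catch, runners or guides does damage

How it is judged (in metres and radians):
On the way:
1. the carrier, level on the runners and brass end first, has lifted the catch and the catch rides on its deck (value of joint catch above 0.07 rad and contact force between carrier and catch above 0.1 N and x of carrier_front in the frame of dock between -0.09 and 0.06 m and angle between carrier_handle's own z axis and vertical below 0.1 rad), for 0.2 s.
At the end, for the whole second after the job is handed in: the carrier sits flat on the runners between the guides (within 4 mm sideways, 0.05 rad level), brass end in, the contacts pressed in by more than 5 mm, the catch down behind it (under 0.03 rad) and holding it, everything at rest and let go (value of joint catch below 0.03 rad and value of joint contacts above 0.005 m and x of carrier_front in the frame of dock above 0.055 m and y of carrier_handle in the frame of dock between -0.004 and 0.004 m and height (world z) of carrier_front below 0.03 m and angle between carrier_handle's own z axis and vertical below 0.05 rad and linear speed of carrier below 0.01 m/s); the robot touches nothing.
It fails at once if the carrier presses or knocks the contact head (contacts or catch) with more than 20 N (contact force between carrier and head above 20 N).
It fails at once if the carrier presses or knocks the dock's runners or guides with more than 20 N (contact force between carrier and dock above 20 N).
It fails at once if the carrier is tilted by more than 0.3 rad (angle between carrier_handle's own z axis and vertical above 0.3 rad).
It fails at once if the robot itself touches the catch (contact force between any of the arm, the fingers and catch above 0.5 N).
It fails at once if another thing on the table is moved by more than 20 mm (distance of any of mug, big_valve, carton_tall, carton_flat, jar, screwdriver, meter from where it was at the start of the episode above 0.02 m).
It also fails if it takes over 70 s, if anything falls off the work surface, if the arm or the gripper's body presses on something with over 40 N, if the wrist force passes 120 N, or if a joint passes its speed limit or range.

## Working session

There is one attempt and no reset: what is moved stays moved. The work goes in short steps, Python scripts to look and compute and a tool call to move; the robot and the scene stay as the last step left them, time stands still between calls to the robot, and variables do not carry over. Pictures are saved under pics/ and viewed, and the job is handed in when it is done.

Besides the shell and the picture viewer there is one more tool, called after "Call:" as name([rows], argument=value, ...), one row to a line, values as JSON. send_rows: Moves the arm, as the interface text tells. Its arguments: {"type":"object","properties":{"increments":{"type":"array"},"squeeze":{"type":"number"}},"required":["increments"]}

```bash
mkdir -p pics; cat > h.py <<'E'
import numpy as np,cv2,json
from workcell import readout,imaging,bot
def snap(n,f):
    s=imaging.snapshot(n); cv2.imwrite(f'pics/{f}.png',s['image'])
    m={k:np.asarray(s[k]).tolist() for k in s if k!='image'}
    json.dump(m,open(f'pics/{f}.json','w')); return s
def load(f): return {k:np.array(v) for k,v in json.load(open(f'pics/{f}.json')).items()}
def K(s):
    f=200/np.tan(np.radians(s['fovy'])/2); return np.array([[f,0,s['cx']],[0,f,s['cy']],[0,0,1.]])
def ray(s,uv):
    u=cv2.undistortPoints(np.array(uv,float).reshape(-1,1,2),K(s),np.array(s['D'],float)).reshape(-1,2)
    T=np.array(s['T']); d=np.c_[u,np.ones(len(u))]@T[:3,:3].T; return T[:3,3],d
def at(s,uv,z):
    o,d=ray(s,uv); return o+d*((z-o[2])/d[:,2])[:,None]
def proj(s,P):
    T=np.linalg.inv(np.array(s['T'])); r=cv2.Rodrigues(T[:3,:3])[0]
    return cv2.projectPoints(np.array(P,float).reshape(-1,1,3),r,T[:3,3],K(s),np.array(s['D'],float))[0].reshape(-1,2)
E
python3 - <<'E'
from h import *
for n in ['scene','top','wrist']:
    s=snap(n,n+'0'); print(n,s['fovy'],s['D'],np.round(s['T'],3).tolist())
print(readout.sense())
E
```

```text
scene 53.78540109491371 [-0.00092809  0.          0.          0.          0.        ] [[-0.2, 0.769, -0.608, 1070.048], [0.98, 0.15, -0.132, 98.271], [-0.011, -0.622, -0.783, 746.676], [0.0, 0.0, 0.0, 1.0]]
top 45.554502544033596 [-0.0419608  0.         0.         0.         0.       ] [[-0.015, -0.997, 0.072, 470.226], [-1.0, 0.016, 0.013, -38.68], [-0.015, -0.072, -0.997, 1159.246], [0.0, 0.0, 0.0, 1.0]]
wrist 70.36474149982128 [-0.04494537  0.          0.          0.          0.        ] [[0.426, -0.854, -0.298, 300.885], [-0.905, -0.403, -0.139, -439.527], [-0.002, 0.329, -0.944, 373.03], [0.0, 0.0, 0.0, 1.0]]
{'time_s': 0.15, 'q': array([-1.13000904e+00,  2.60501174e-01, -1.39043105e-01,  1.17272460e+00,
        1.46780722e-05,  1.57082364e+00]), 'dq': array([-1.72924307e-03, -1.89155118e-03,  3.42524008e-03,  7.95324541e-05,
        1.12303992e-03,  1.11090572e-03]), 'effort': array([-3.11159574e-04, -4.06005478e+01,  2.54166341e+01,  1.26566397e-02,
       -1.43762225e-05, -9.48582652e-06]), 'eef_pos': array([ 223.77503443, -474.3472463 ,  230.684105  ]), 'tcp_rot': array([-1.57226887e+00,  1.46378408e-05, -2.70083269e+00]), 'ft_force': array([-0.40530437,  0.05118154,  0.3552881 ]), 'wrist_torque': array([-0.00983446,  0.01624156, -0.02306295]), 'grip_width': 0.9931765952275264}
```

View pics/top0.png

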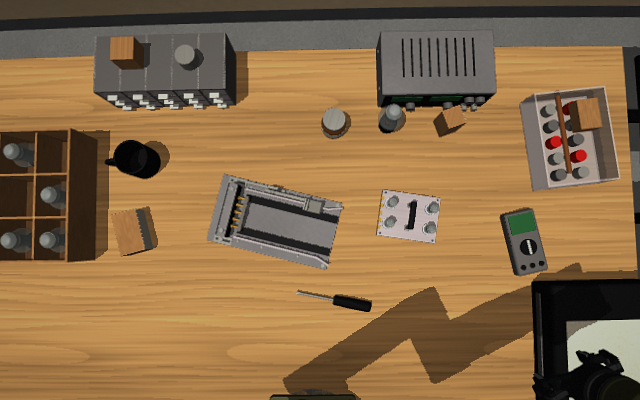

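View pics/scene0.png

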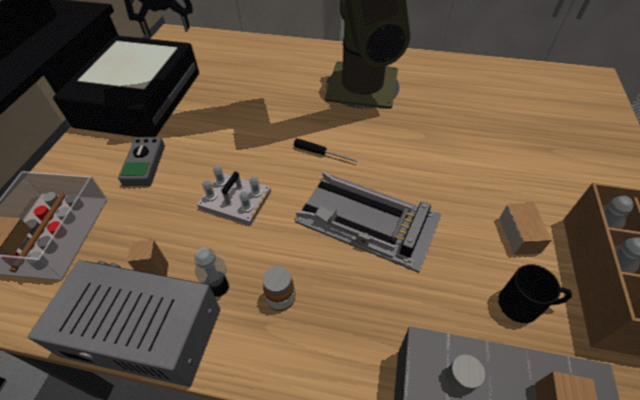

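View pics/wrist0.png

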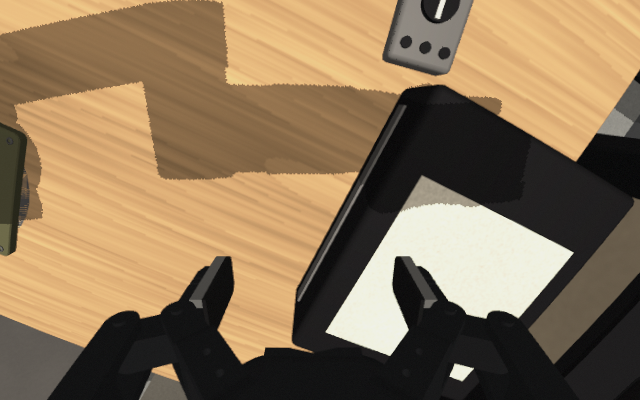

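The top view shows the carrier at about px (408,216) with its brass end to the left. The dock is at about (275,222), with its mouth to the right and its contacts on the left. I'll enlarge that part.

```bash
python3 - <<'E'
from h import *
im=cv2.imread('pics/top0.png'); 
cv2.imwrite('pics/z1.png',cv2.resize(im[165:280,200:350],None,fx=5,fy=5,interpolation=cv2.INTER_CUBIC))
cv2.imwrite('pics/z2.png',cv2.resize(im[180:255,365:455],None,fx=7,fy=7,interpolation=cv2.INTER_CUBIC))
im=cv2.imread('pics/scene0.png'); 
cv2.imwrite('pics/z3.png',cv2.resize(im[155:275,190:450],None,fx=3,fy=3,interpolation=cv2.INTER_CUBIC))
E
```

```text
(no output)
```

View pics/z1.png

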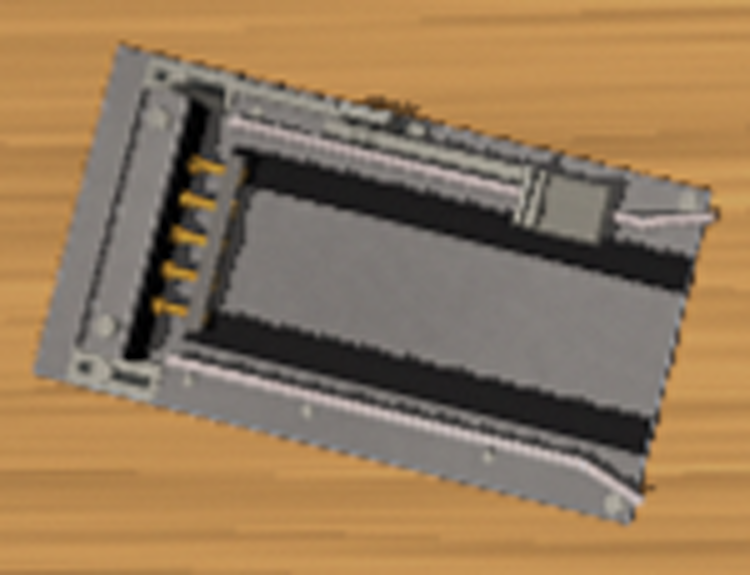

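View pics/z2.png

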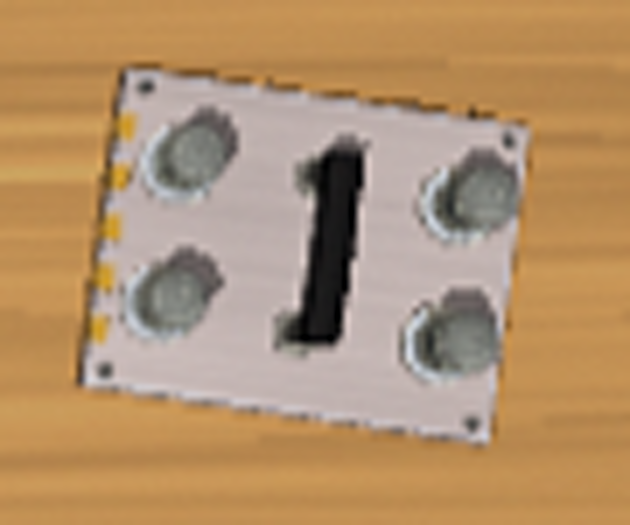

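View pics/z3.png

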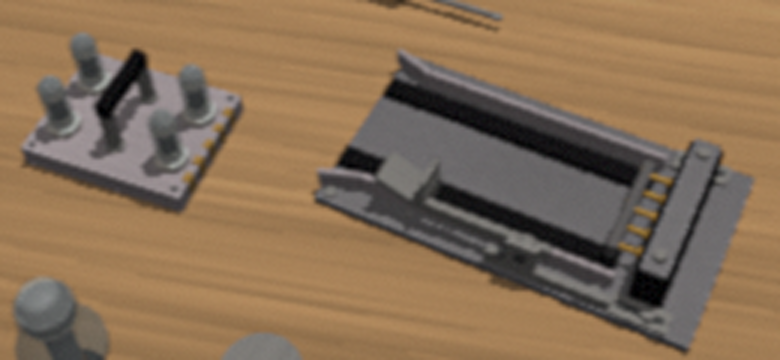

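```bash
python3 - <<'E'
from h import *
s=load('top0')
def px(L,sc,ox,oy): return [((x+.5)/sc-.5+ox,(y+.5)/sc-.5+oy) for x,y in L]
C=at(s,px([(125,68),(528,128),(490,442),(82,385)],7,365,180),20)
print('carrier',C.round(1).tolist(),C.mean(0)); 
for i in range(4): print(np.linalg.norm(C[i]-C[(i+1)%4]))
d=(C[0]+C[3]-C[1]-C[2])[:2]; print('yaw',np.degrees(np.arctan2(d[1],d[0])))
d=(C[3]+C[2]-C[0]-C[1])[:2]; print('yaw from y',np.degrees(np.arctan2(d[1],d[0])))
H=at(s,px([(345,150),(320,343)],7,365,180),65); print('handle',H,H.mean(0),np.linalg.norm(H[0]-H[1]))
P=at(s,px([(122,43),(714,188),(632,523),(36,375)],5,200,165),5); print('plate',P.round(1),P.mean(0))
for i in range(4): print(np.linalg.norm(P[i]-P[(i+1)%4]))
d=(P[0]+P[3]-P[1]-P[2])[:2]; print('yaw',np.degrees(np.arctan2(d[1],d[0])))
R=at(s,px([(692,255),(683,292),(652,417),(643,453)],5,200,165),14); print('runner',R.round(1),R.mean(0))
W=at(s,px([(583,460),(175,357),(640,500)],5,200,165),24);print('wall',W)
E
```

```text
carrier [[587.5, -176.8, 20.0], [564.6, -314.4, 20.0], [457.6, -297.9, 20.0], [479.3, -159.4, 20.0]] [ 522.24817268 -237.09780826   20.        ]
139.48296252989832
108.27495273247033
140.11628574409823
109.65210836134872
yaw 80.82351812205378
yaw from y 171.0667086843753
handle [[ 554.60948316 -242.96646285   65.        ]
 [ 491.35513804 -232.90990167   65.        ]] [ 522.9823106  -237.93818226   65.        ] 64.04878296397055
plate [[635.3 208.2   5. ]
 [559.2 -80.6   5. ]
 [398.1 -38.1   5. ]
 [473.5 250.4   5. ]] [516.50993298  84.95184655   5.        ]
298.6697286402277
166.6245351264905
298.26744627079216
167.3234420344019
yaw 75.29237575398822
runner [[526.3 -69.1  14. ]
 [508.6 -64.5  14. ]
 [449.  -48.6  14. ]
 [431.9 -44.   14. ]] [478.93899523 -56.52653208  14.        ]
wall [[429.31110489 -15.39460024  24.        ]
 [481.03161588 178.78116064  24.        ]
 [410.03247131 -42.12238233  24.        ]]
```

```bash
cat >> h.py <<'E'
def frame(x,y,yawdeg):
    a=np.radians(yawdeg); c,s_=np.cos(a),np.sin(a)
    T=np.eye(4); T[:2,:2]=[[c,-s_],[s_,c]]; T[:2,3]=[x,y]; return T
def tw(T,P): return np.array(P,float)@T[:3,:3].T+T[:3,3]
def poly(im,s,T,P,sc,o,col):
    u=(proj(s,tw(T,P))-o+.5)*sc-.5
    cv2.polylines(im,[np.round(u*8).astype(int).reshape(-1,1,2)],False,col,1,cv2.LINE_AA,3)
def overlay(f,x0,y0,w,h,sc,out,dock,car=None,cz=0):
    s=load(f); im=cv2.imread(f'pics/{f}.png')[y0:y0+h,x0:x0+w]; im=cv2.resize(im,None,fx=sc,fy=sc,interpolation=cv2.INTER_CUBIC); o=np.array([x0,y0])
    D=frame(*dock)
    for sg in (1,-1):
        poly(im,s,D,[[88,sg*57,24],[-136,sg*57,24],[-166,sg*69,24]],sc,o,(0,0,255))
    poly(im,s,D,[[-162,-49,14],[-162,49,14],[67,49,14],[67,-49,14],[-162,-49,14]],sc,o,(255,0,0))
    if car is not None:
        C=frame(*car); C[2,3]=cz
        poly(im,s,C,[[70,55,20],[-70,55,20],[-70,-55,20],[70,-55,20],[70,55,20]],sc,o,(0,255,0))
        poly(im,s,C,[[6,32,72],[-6,32,72],[-6,-32,72],[6,-32,72],[6,32,72]],sc,o,(255,255,0))
    cv2.imwrite(f'pics/{out}.png',im)
E
python3 - <<'E'
from h import *
dock=(520,100.2,75.25); car=(522.6,-237.5,80.9)
overlay('scene0',190,155,260,120,3,'o1',dock,car)
overlay('top0',205,165,245,115,3.2,'o2',dock,car)
E
```

```text
(no output)
```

View pics/o1.png

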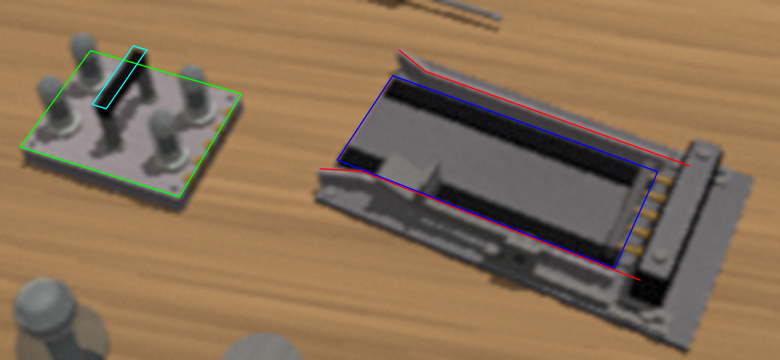

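View pics/o2.png

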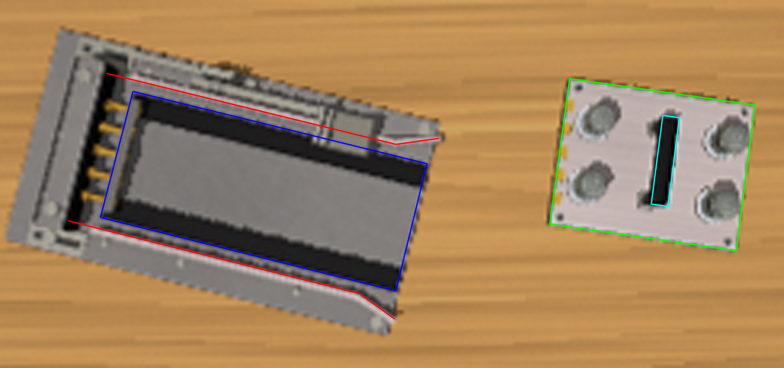

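Call:
send_rows([
  [[0,0,0,0,6,0,30]],
], squeeze=40)

```text
time_s: 0.28
eef_pos: [223.8, -474.5, 230.9]
tcp_rot: [-1.572, -0.0, -2.808]
ft_force: [-0.2, 0.1, -0.2]
grip_width: 0.817
```

```bash
python3 -c "
from h import *
s=readout.sense();print(s['q'],s['tcp_rot'],s['grip_width'])"
```

```text
[-1.13000276e+00  2.60366873e-01 -1.38747441e-01  1.17267406e+00
 -1.90467810e-05  1.67837205e+00] [-1.57178059e+00 -1.25451130e-04 -2.80837474e+00] 0.8170572446077378
```

Both overlays fit the images: carrier about (522.8,-237.6) at 80.9°, dock about (520,100.2) at 75.25°. Next I move above the handle.

```bash
cat >> h.py <<'E'
def inc(cur,tgt):
    # cur,tgt: (x,y,z,yawdeg) tool down
    a=np.radians(cur[3]); d=np.subtract(tgt[:3],cur[:3])
    print('dx %.2f dy %.2f dz %.2f ry %.2f'%(d[0]*np.cos(a)+d[1]*np.sin(a),-d[2],-d[0]*np.sin(a)+d[1]*np.cos(a),-(tgt[3]-cur[3])))
E
python3 -c "
from h import *
inc((224,-474.8,231.3,-160.745),(522.8,-237.6,200,-9.1))
"
```

```text
dx -360.31 dy 31.30 dz -125.39 ry -151.65
```

Call:
send_rows([
  [[-36,0,-12.5,0,-10,0,30],[-72,0,-25,0,-20,0,30],[-108,0,-37.5,0,-30,0,30],[-144,0,-50,0,-40,0,30],[-180,0,-62.5,0,-50,0,30],[-216,0,-75,0,-60,0,30],[-252,0,-87.5,0,-70,0,30],[-288,0,-100,0,-80,0,30],[-324,0,-113,0,-90,0,30],[-360,0,-125,0,-100,0,30]],
])

```text
time_s: 1.52
eef_pos: [523.3, -237.1, 230.9]
tcp_rot: [-1.571, 0.001, -1.054]
ft_force: [0.8, -0.2, -0.7]
grip_width: 0.351
```

Call:
send_rows([
  [[0,0,0,0,-10,0,30],[0,0,0,0,-20,0,30],[0,10,0,0,-30,0,30],[0,30,0,0,-40,0,30],[0,60,0,0,-50,0,30],[0,60,0,0,-51.6,0,30],[0,60,0,0,-51.6,0,30]],
])

```text
time_s: 2.4
eef_pos: [522.9, -238.2, 172.0]
tcp_rot: [-1.571, -0.0, -0.162]
ft_force: [-0.2, -0.6, 1.0]
grip_width: 0.349
```

```bash
python3 -c "
from h import *
s=snap('wrist','w1');e=readout.sense();print(e['q'],e['eef_pos'],e['tcp_rot'],np.degrees(e['tcp_rot'][2]),e['grip_width'],e['ft_force'])"
```

```text
[-4.27497589e-01  3.73458894e-01 -1.28536842e-01  1.06711446e+00
  1.50182845e-07 -2.66016502e-01] [ 523.32686921 -238.42543823  172.45402005] [-1.57123945 -0.00162686 -0.16148073] -9.252164107152396 0.3528652703373354 [ 0.19316682  0.36430689 -0.35813822]
```

View pics/w1.png

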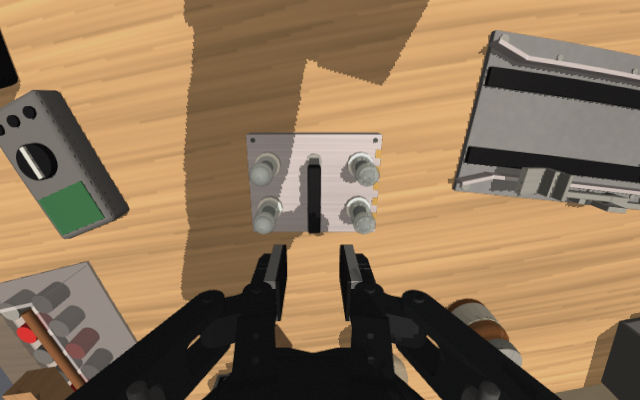

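```bash
python3 - <<'E'
from h import *
overlay('w1',235,20,405,230,1.9,'o3',(520,100.2,75.25),(522.8,-237.6,80.9))
im=cv2.imread('pics/w1.png')[120:250,235:400]; cv2.imwrite('pics/z4.png',cv2.resize(im,None,fx=4.5,fy=4.5,interpolation=cv2.INTER_CUBIC))
E
```

```text
(no output)
```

View pics/o3.png

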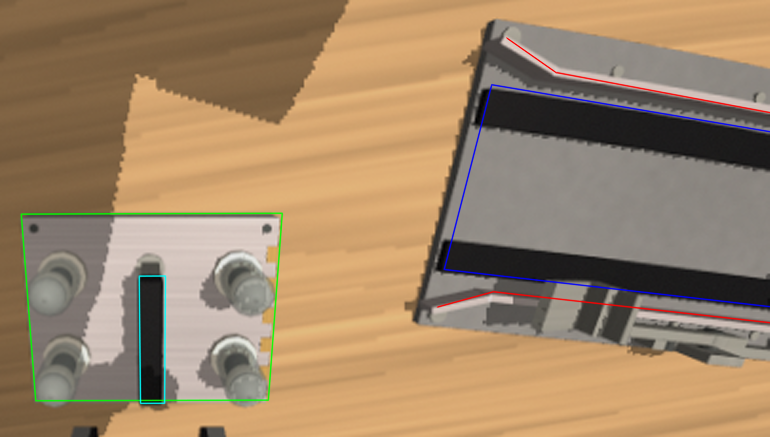

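View pics/z4.png

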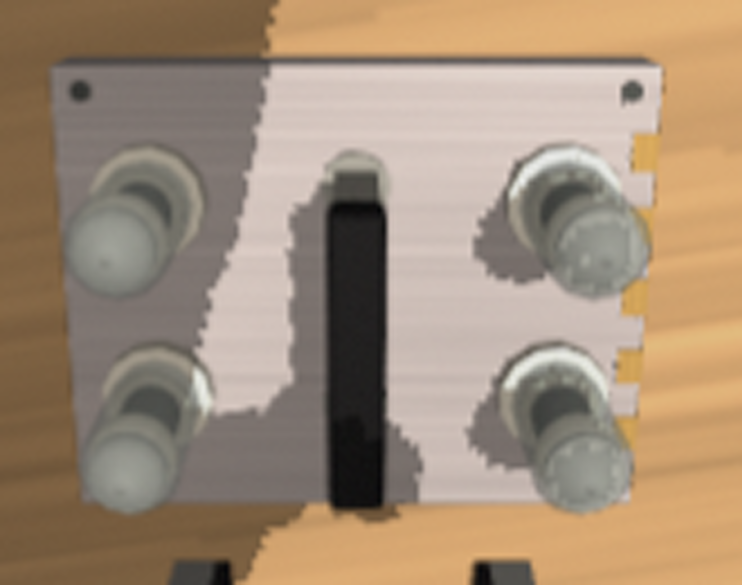

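The wrist overlay agrees for the carrier: the bar spans px (308..320, 165..232) and matches the model to about 1 px. I'll descend around the bar with a 30 mm opening.

Call:
send_rows([
  [[0,25,0.3,0,0,0,30],[0,50,0.3,0,0,0,30],[0,70,0.3,0,0,0,30],[0,85,0.3,0,0,0,30],[0,95,0.3,0,0,0,30],[0,105,0.3,0,0,0,30],[0,112,0.3,0,0,0,30],[0,119,0.3,0,0,0,30],[0,125.3,0.3,0,0,0,30],[0,125.3,0.3,0,0,0,30]],
])

```text
time_s: 3.7
eef_pos: [522.3, -237.6, 45.5]
tcp_rot: [-1.571, 0.001, -0.16]
ft_force: [0.4, 0.2, 0.7]
grip_width: 0.357
```

```bash
python3 -c "
from h import *
s=snap('wrist','w2');s=snap('scene','s2');e=readout.sense();print(e['eef_pos'],e['tcp_rot'],e['ft_force'])
im=cv2.imread('pics/s2.png')[120:260,150:330]; cv2.imwrite('pics/z5.png',cv2.resize(im,None,fx=4,fy=4,interpolation=cv2.INTER_CUBIC))"
```

```text
[ 522.74541895 -237.81279198   46.07504374] [-1.57081929e+00 -6.84954585e-05 -1.59619181e-01] [ 0.07311649  0.5466537  -0.71965106]
```

View pics/w2.png

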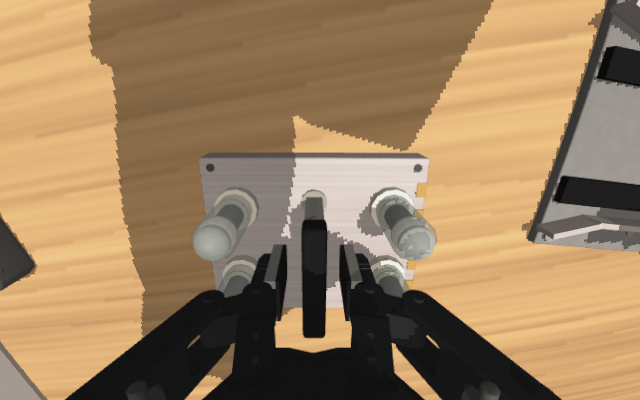

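View pics/z5.png

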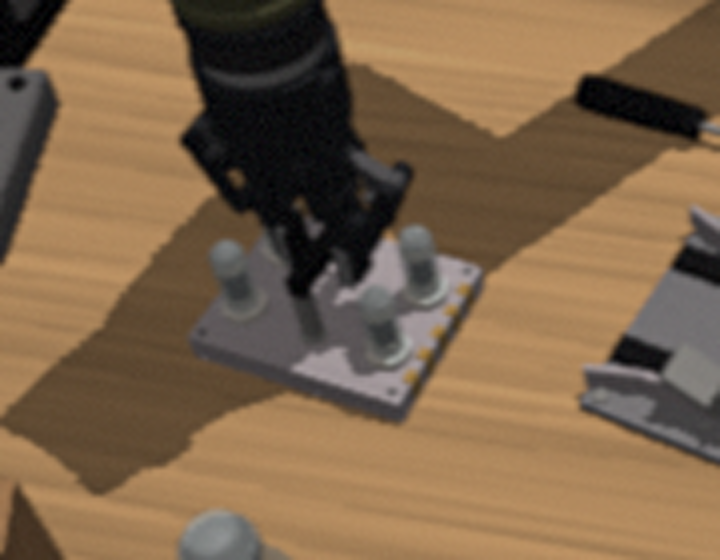

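The bar (px 303–326) sits centred between the pads (280, 348). Closing now.

Call:
send_rows([
  [[0,0,0,0,0,0,20],[0,0,0,0,0,0,10],[0,0,0,0,0,0,8],[0,0,0,0,0,0,8],[0,0,0,0,0,0,8],[0,0,0,0,0,0,8]],
], squeeze=60)

```text
time_s: 4.55
eef_pos: [523.0, -237.8, 46.5]
tcp_rot: [-1.571, -0.001, -0.16]
ft_force: [-0.2, 0.4, 6.1]
grip_width: 0.128
```

```bash
python3 -c "
from h import *
e=readout.sense();print(e['eef_pos'],e['tcp_rot'],e['ft_force'],e['wrist_torque'],e['grip_width'])"
```

```text
[ 523.04686154 -237.79071533   46.48979623] [-1.57071648e+00 -8.77664262e-04 -1.59551459e-01] [-0.1723428   0.41634923  6.09270659] [0.28896907 0.09815369 0.01938693] 0.12787411730099194
```

Call:
send_rows([
  [[0,-1,0,0,0,0,8],[0,-3,0,0,0,0,8],[0,-8,0,0,0,0,8],[0,-15,0,0,0,0,8],[0,-23,0,0,0,0,8],[0,-31,0,0,0,0,8],[0,-38,0,0,0,0,8],[0,-40,0,0,0,0,8],[0,-40,0,0,0,0,8],[0,-40,0,0,0,0,8]],
])

```text
time_s: 5.8
eef_pos: [522.4, -237.6, 85.7]
tcp_rot: [-1.571, 0.001, -0.16]
ft_force: [0.3, -0.1, -3.6]
grip_width: 0.13
```

```bash
python3 -c "
from h import *
snap('wrist','w3');s=snap('scene','s3')
e=readout.sense();print(e['eef_pos'],e['tcp_rot'],e['ft_force'],e['wrist_torque'],e['grip_width'])
im=cv2.imread('pics/s3.png')[120:260,150:350]; cv2.imwrite('pics/z6.png',cv2.resize(im,None,fx=4,fy=4,interpolation=cv2.INTER_CUBIC))"
```

```text
[ 522.3984637  -237.65567868   85.65335788] [-1.57063381e+00  7.10720558e-04 -1.59593664e-01] [ 0.38921826  0.43157209 -3.90987413] [ 0.02165398  0.00317274 -0.0071692 ] 0.12661896554993937
```

View pics/z6.png

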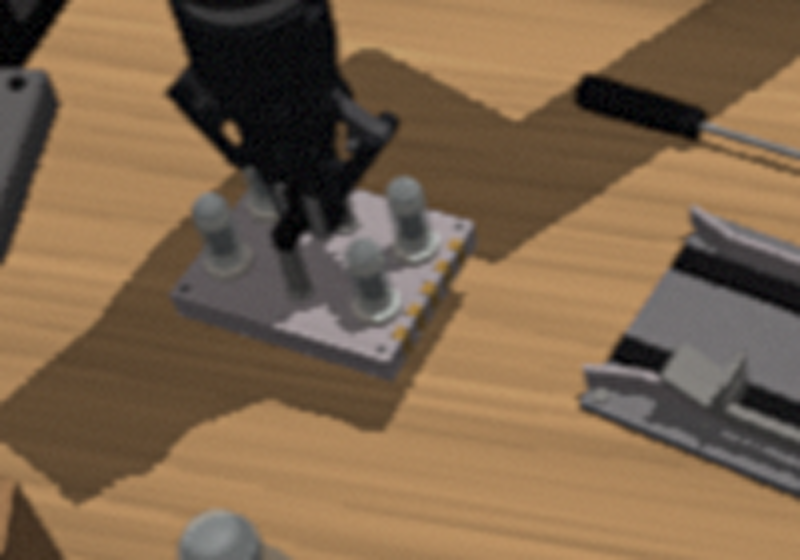

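View pics/w3.png

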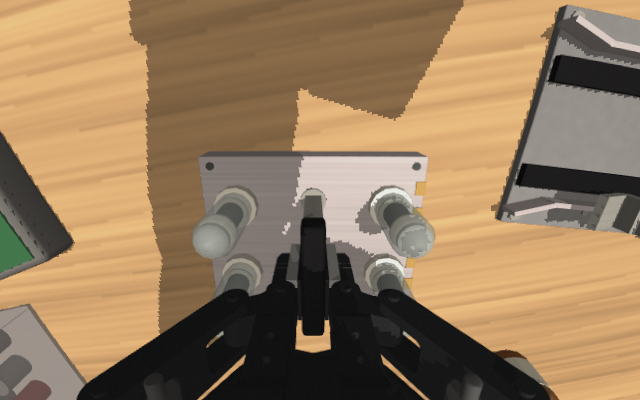

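```bash
python3 - <<'E'
from h import *
s=load('top0'); D=frame(520,100.2,75.25)
for n,u in dict(tip=(298,292),mid=(333,299),h1=(334,295),h2=(372,303),h3=(369,311),h4=(333,305)).items():
    for z in (0,15):
        p=at(s,[u],z)[0]; q=(p-D[:3,3])@D[:3,:3]; print(n,z,p.round(0),'dock',q.round(0))
inc((522.65,-237.7,86,-9.145),(*tw(D,[-245,0,0])[:2],86,-14.75))
E
```

```text
tip 0 [344.  30.   0.] dock [-112.  152.    0.]
tip 15 [346.  29.  15.] dock [-113.  151.   15.]
mid 0 [326. -54.   0.] dock [-198.  148.    0.]
mid 15 [328. -54.  15.] dock [-198.  147.   15.]
h1 0 [336. -56.   0.] dock [-198.  138.    0.]
h1 15 [337. -56.  15.] dock [-198.  137.   15.]
h2 0 [ 315. -147.    0.] dock [-292.  135.    0.]
h2 15 [ 317. -146.   15.] dock [-290.  133.   15.]
h3 0 [ 296. -140.    0.] dock [-289.  155.    0.]
h3 15 [ 298. -139.   15.] dock [-287.  153.   15.]
h4 0 [312. -54.   0.] dock [-202.  162.    0.]
h4 15 [314. -53.  15.] dock [-201.  160.   15.]
dx -80.25 dy -0.00 dz 89.36 ry 5.61
```

The screwdriver is at dock y ≥ 133, so it is clear of the path. I move to dock x = −245 and turn 5.6°.

Call:
send_rows([
  [[-4,0,4.5,0,0.3,0,8],[-14,0,15,0,1,0,8],[-27,0,30,0,2,0,8],[-41,0,45,0,3,0,8],[-54,0,60,0,4,0,8],[-67,0,75,0,5,0,8],[-76,0,85,0,5.4,0,8],[-80.2,0,89.4,0,5.6,0,8],[-80.2,0,89.4,0,5.6,0,8],[-80.2,0,89.4,0,5.6,0,8]],
])

```text
time_s: 7.15
eef_pos: [458.4, -137.2, 86.1]
tcp_rot: [-1.571, -0.001, -0.258]
ft_force: [0.6, -0.7, -3.7]
grip_width: 0.126
```

```bash
python3 -c "
from h import *
for n in ('wrist','scene','top'): snap(n,n+'4')
e=readout.sense();print(e['eef_pos'],e['tcp_rot'],np.degrees(e['tcp_rot'][2]),e['ft_force'],e['wrist_torque'],e['grip_width'])
dock=(520,100.2,75.25); car=(*tw(frame(*dock),[-245,0,0])[:2],75.25)
overlay('wrist4',180,20,460,230,1.7,'o4',dock,car,40)
overlay('scene4',220,140,230,140,3.4,'o5',dock,car,40)
overlay('top4',205,165,230,125,3.4,'o6',dock,car,40)
"
```

```text
[ 458.1596444  -137.22683566   86.01505055] [-1.57089570e+00 -4.25356402e-04 -2.57859816e-01] -14.7742791780634 [ 0.62116701  0.97631606 -3.66341585] [-0.07282534  0.02541747  0.02997346] 0.12119654718296122
```

View pics/o4.png

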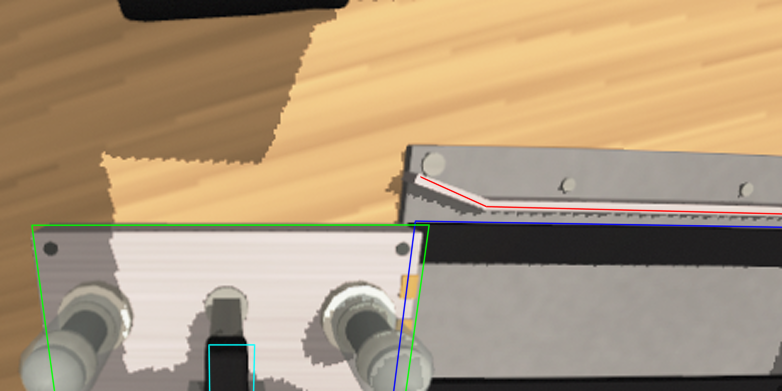

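View pics/o5.png

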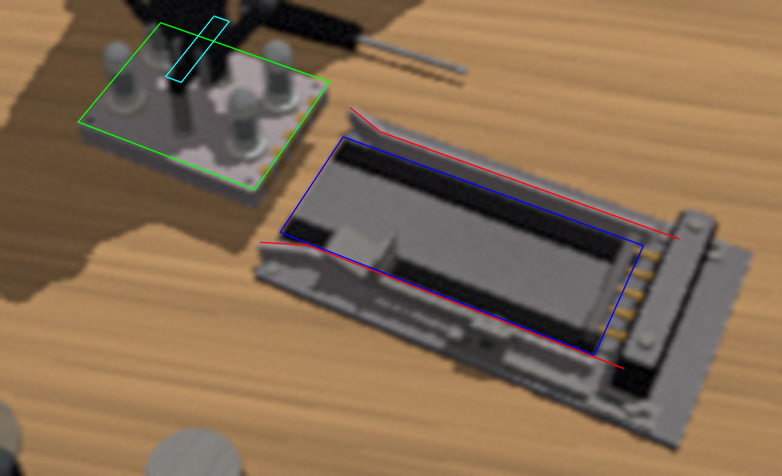

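View pics/o6.png

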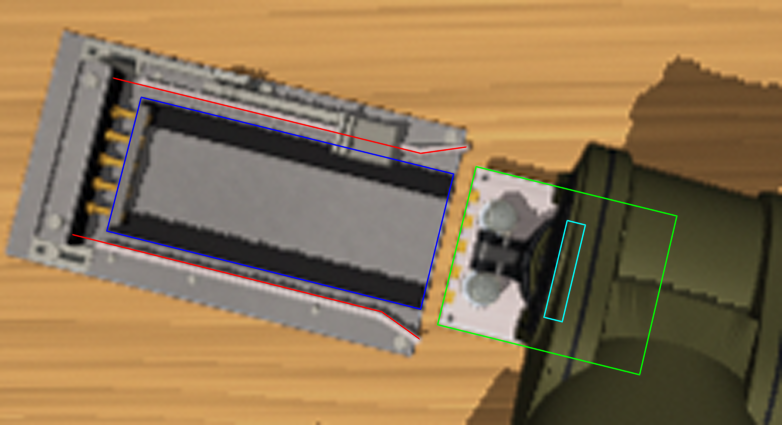

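```bash
python3 -c "
from h import *
dock=(520,100.2,75.25); car=(*tw(frame(*dock),[-245,0,0])[:2],75.25)
im=cv2.imread('pics/wrist4.png')
cv2.imwrite('pics/z7.png',cv2.resize(im[105:165,410:540],None,fx=6,fy=6,interpolation=cv2.INTER_NEAREST))
cv2.imwrite('pics/z8.png',cv2.resize(im[140:220,190:440],None,fx=3.2,fy=3.2,interpolation=cv2.INTER_NEAREST))
"
```

```text
(no output)
```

View pics/z7.png

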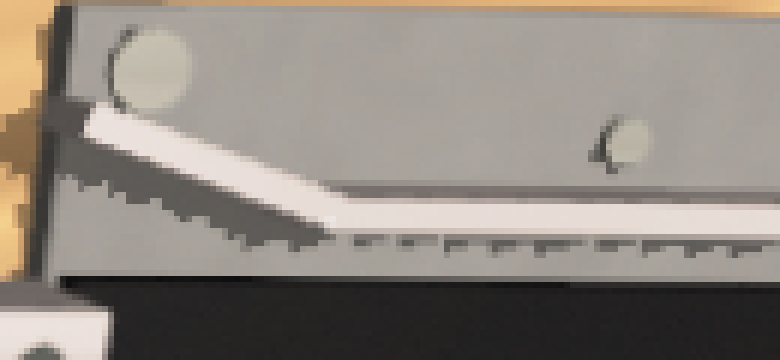

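View pics/z8.png

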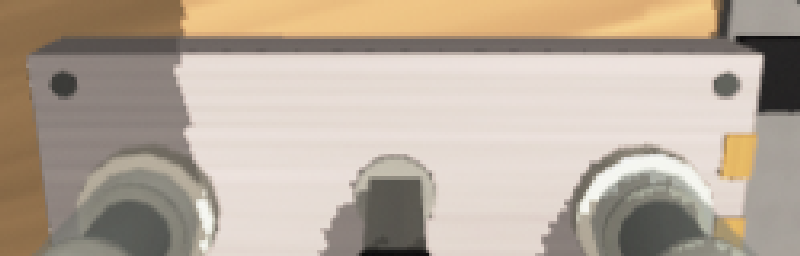

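```bash
python3 -c "
from h import *
s=load('wrist4'); D=frame(520,100.2,75.25)
def show(n,u,z):
    p=at(s,u,z); q=(p-D[:3,3])@D[:3,:3]; print(n,q.round(2).tolist())
show('wall',[(465.5,143.8),(500,144.1),(539.5,144.4)],24)
show('deck',[(198.5,157.3),(313,156.5),(428.5,156.5)],59.7)
show('runner outer',[(420,151),(500,152),(539,152.5)],14)
"
```

```text
wall [[-135.8, 55.01, 24.0], [-109.86, 55.07, 24.0], [-79.38, 55.25, 24.0]]
deck [[-315.4, 51.74, 59.7], [-246.26, 51.98, 59.7], [-176.6, 52.14, 59.7]]
runner outer [[-164.85, 47.92, 14.0], [-101.93, 47.64, 14.0], [-70.04, 47.61, 14.0]]
```

The wall's inner edge reads dock y 55.1 and the deck edge 52.0. That gap of 3.1 mm against the expected 2 mm suggests a shift of about 1 mm in +y. I'll lower the carrier to entry height and measure again with the two at similar heights.

Call:
send_rows([
  [[0,5,0,0,0,0,8],[0,11,0,0,0,0,8],[0,17,0,0,0,0,8],[0,21,0,0,0,0,8],[0,23.5,0,0,0,0,8],[0,23.5,0,0,0,0,8],[0,23.5,0,0,0,0,8]],
])

```text
time_s: 8.18
eef_pos: [457.9, -136.8, 62.7]
tcp_rot: [-1.571, -0.0, -0.257]
ft_force: [0.6, 0.4, -2.3]
grip_width: 0.126
```

```bash
python3 -c "
from h import *
for n in ('wrist','scene'): snap(n,n+'5')
e=readout.sense();print(e['eef_pos'],e['tcp_rot'],np.degrees(e['tcp_rot'][2]),e['ft_force'],e['wrist_torque'],e['grip_width'])
im=cv2.imread('pics/wrist5.png')
cv2.imwrite('pics/z9.png',cv2.resize(im[105:205,390:520],None,fx=6,fy=6,interpolation=cv2.INTER_NEAREST))
cv2.imwrite('pics/z10.png',cv2.resize(im[130:210,190:440],None,fx=3.2,fy=3.2,interpolation=cv2.INTER_NEAREST))
im=cv2.imread('pics/scene5.png')
cv2.imwrite('pics/z11.png',cv2.resize(im[140:260,230:400],None,fx=4.5,fy=4.5,interpolation=cv2.INTER_CUBIC))
"
```

```text
[ 457.89665415 -136.8310447    62.69008462] [-1.57083193e+00 -4.50649093e-04 -2.57300898e-01] -14.742255534701098 [-0.14656085 -0.68040698 -3.15253499] [-0.01810797  0.04724921  0.01589899] 0.1261686989246992
```

View pics/z9.png

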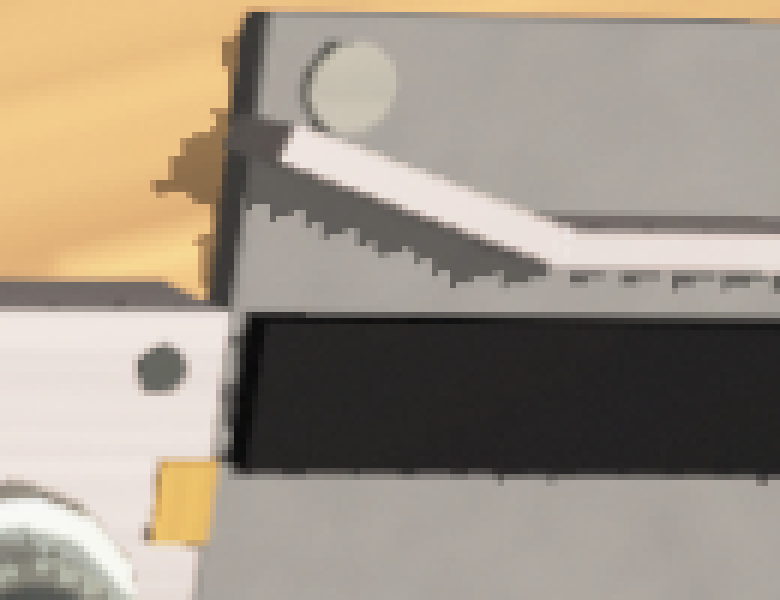

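View pics/z10.png

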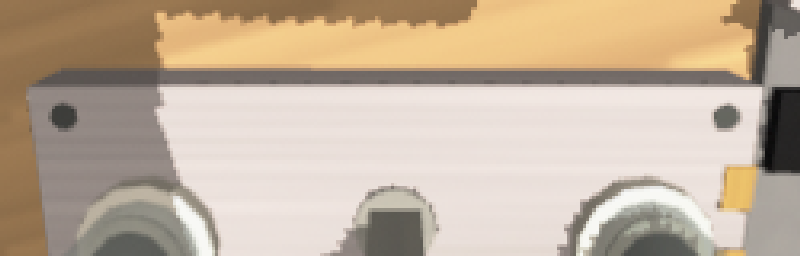

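View pics/z11.png

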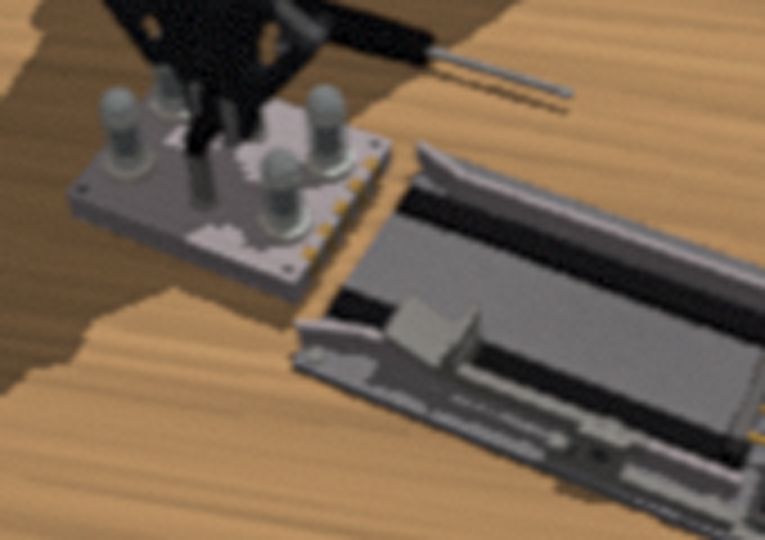

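```bash
python3 -c "
from h import *
s=load('wrist5'); D=frame(520,100.2,75.25)
def show(n,u,z):
    p=at(s,u,z); q=(p-D[:3,3])@D[:3,:3]; print(n,q.round(2).tolist())
show('wall',[(484,149),(519.5,149.3)],24)
show('deck',[(198.5,157.),(313,156.3),(428,156.2)],36.2)
show('runner outer',[(431,157.5),(519,158.2)],14)
"
```

```text
wall [[-135.3, 55.69, 24.0], [-111.23, 55.76, 24.0]]
deck [[-315.1, 52.52, 36.2], [-245.98, 52.72, 36.2], [-176.63, 52.96, 36.2]]
runner outer [[-165.31, 48.04, 14.0], [-102.71, 48.04, 14.0]]
```

The gap is now 2.9 mm, so I correct +0.9 mm in dock y (dx −0.9). I advance slowly with the carrier 2 mm above the runners.

Call:
send_rows([
  [[-0.9,0,2,0,0,0,8],[-0.9,0,7,0,0,0,8],[-0.9,0,12,0,0,0,8],[-0.9,0,17,0,0,0,8],[-0.9,0,21,0,0,0,8],[-0.9,0,25,0,0,0,8],[-0.9,0,29,0,0,0,8],[-0.9,0,32,0,0,0,8],[-0.9,0,35,0,0,0,8],[-0.9,0,35,0,0,0,8]],
])

```text
time_s: 9.52
eef_pos: [465.8, -102.5, 62.5]
tcp_rot: [-1.571, -0.0, -0.257]
ft_force: [0.0, 0.7, -3.1]
grip_width: 0.128
```

```bash
python3 -c "
from h import *
for n in ('wrist','scene'): snap(n,n+'6')
e=readout.sense();print(e['eef_pos'],e['tcp_rot'],np.degrees(e['tcp_rot'][2]),e['ft_force'],e['wrist_torque'],e['grip_width'])
im=cv2.imread('pics/wrist6.png')
cv2.imwrite('pics/z12.png',cv2.resize(im[125:225,310:440],None,fx=6,fy=6,interpolation=cv2.INTER_NEAREST))
im=cv2.imread('pics/scene6.png')
cv2.imwrite('pics/z13.png',cv2.resize(im[140:260,230:400],None,fx=4.5,fy=4.5,interpolation=cv2.INTER_CUBIC))
"
```

```text
[ 465.75436756 -102.73468722   62.52682356] [-1.57090975e+00 -4.11800652e-05 -2.57312513e-01] -14.742921019495475 [-1.00735693  0.47546417 -3.82028409] [-0.03633129  0.02495684  0.03534581] 0.12704126505948046
```

View pics/z12.png

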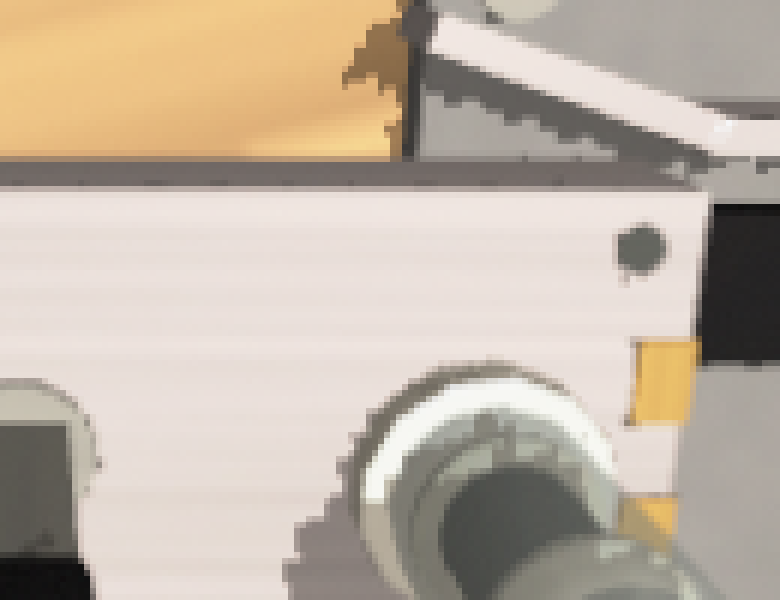

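View pics/z13.png

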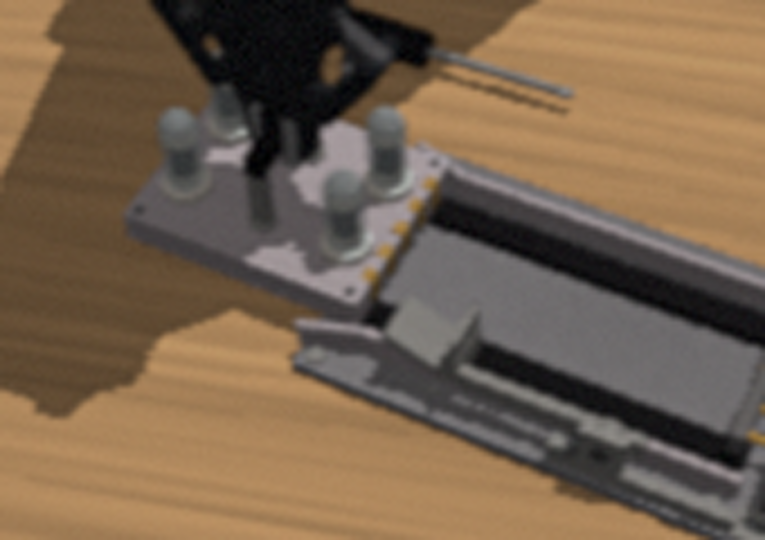

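```bash
python3 -c "
from h import *
s=load('wrist6'); D=frame(520,100.2,75.25)
def show(n,u,z):
    p=at(s,u,z); q=(p-D[:3,3])@D[:3,:3]; print(n,q.round(2).tolist())
show('wall',[(430,151.),(439,151.)],24)
show('deck',[(313,156.5),(428,156.5)],36.1)
im=cv2.imread('pics/wrist6.png')
cv2.imwrite('pics/z14.png',cv2.resize(im[125:225,420:550],None,fx=6,fy=6,interpolation=cv2.INTER_NEAREST))
"
```

```text
wall [[-135.66, 55.25, 24.0], [-129.78, 55.29, 24.0]]
deck [[-210.84, 53.7, 36.1], [-141.48, 53.89, 36.1]]
```

View pics/z14.png

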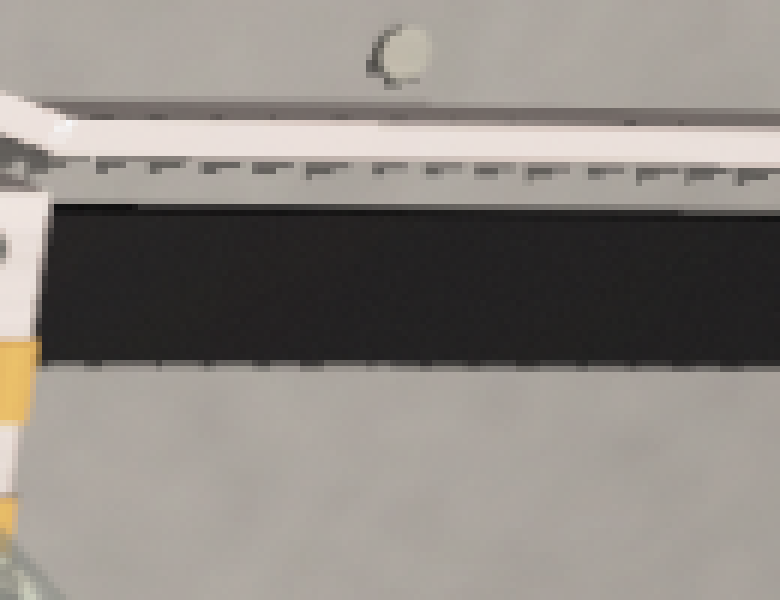

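Gap is now about 1.5 mm, so I go 0.4 mm back. I move to front x = −122 and then lower onto the runners, watching the force.

Call:
send_rows([
  [[0.4,0,3,0,0,0,8],[0.4,0,6,0,0,0,8],[0.4,0,9,0,0,0,8],[0.4,0,12,0,0,0,8],[0.4,0,15,0,0,0,8],[0.4,0,18,0,0,0,8],[0.4,0,18,0,0,0,8],[0.4,0.6,18,0,0,0,8],[0.4,1.2,18,0,0,0,8],[0.4,1.2,18,0,0,0,8]],
])

```text
time_s: 10.88
eef_pos: [470.6, -85.5, 61.2]
tcp_rot: [-1.571, 0.0, -0.258]
ft_force: [0.1, 0.0, -3.5]
grip_width: 0.128
```

Call:
send_rows([
  [[0,0.3,0,0,0,0,8],[0,0.3,0,0,0,0,8]],
])

```text
time_s: 11.12
eef_pos: [470.7, -85.4, 61.0]
tcp_rot: [-1.571, 0.0, -0.257]
ft_force: [1.5, 0.1, -2.8]
grip_width: 0.133
```

Call:
send_rows([
  [[0,0.3,0,0,0,0,8],[0,0.3,0,0,0,0,8]],
])

```text
time_s: 11.38
eef_pos: [470.7, -85.4, 60.7]
tcp_rot: [-1.571, 0.0, -0.257]
ft_force: [-0.5, -0.3, -2.9]
grip_width: 0.127
```

```bash
python3 -c "
from h import *
for n in ('wrist',): snap(n,n+'7')
e=readout.sense();print(e['eef_pos'],e['tcp_rot'],np.degrees(e['tcp_rot'][2]),e['ft_force'],e['wrist_torque'],e['grip_width'])
im=cv2.imread('pics/wrist7.png')
cv2.imwrite('pics/z15.png',cv2.resize(im[125:225,310:440],None,fx=6,fy=6,interpolation=cv2.INTER_NEAREST))
"
```

```text
[470.68359588 -85.37739636  60.70111037] [-1.57078129e+00  4.43326632e-05 -2.57343091e-01] -14.744673003365387 [-0.3428537  -0.34772365 -4.31903638] [ 0.01062486 -0.02007036 -0.01805358] 0.12765422311207233
```

View pics/z15.png

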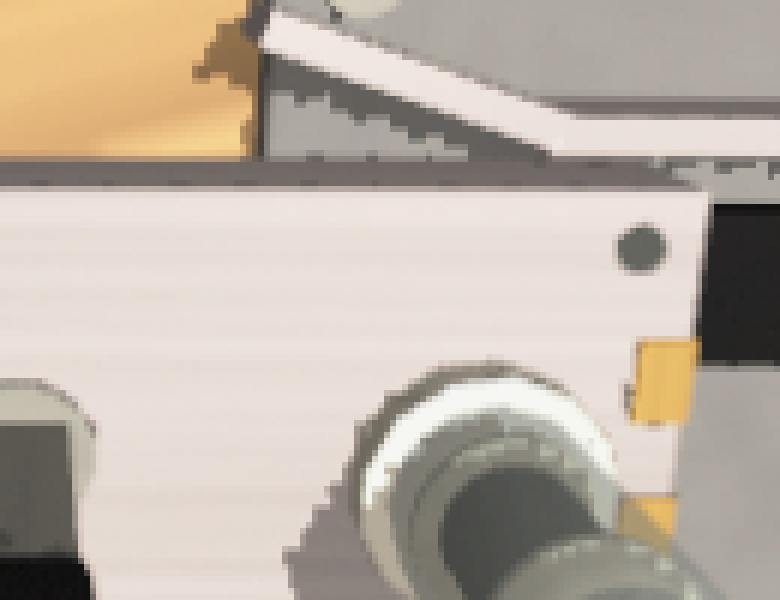

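```bash
python3 -c "
from h import *
s=load('wrist7'); D=frame(520,100.2,75.25)
def show(n,u,z):
    p=at(s,u,z); q=(p-D[:3,3])@D[:3,:3]; print(n,q.round(2).tolist())
show('wall',[(404,150.4),(439,150.8)],24)
show('deck',[(313,156.3),(428,156.3)],34.3)
"
```

```text
wall [[-135.3, 55.44, 24.0], [-112.75, 55.32, 24.0]]
deck [[-192.98, 53.45, 34.3], [-123.64, 53.62, 34.3]]
```

Call:
send_rows([
  [[0,0.2,1,0,0,0,8],[0,0.2,3,0,0,0,8],[0,0.2,5,0,0,0,8],[0,0.2,7,0,0,0,8],[0,0.2,8,0,0,0,8],[0,0.2,8,0,0,0,8]],
])

```text
time_s: 12.18
eef_pos: [472.8, -77.5, 60.5]
tcp_rot: [-1.571, -0.0, -0.257]
ft_force: [-0.2, -0.3, -2.8]
grip_width: 0.125
```

Call:
send_rows([
  [[0,0,1.5,0,0,0,8],[0,0,3,0,0,0,8],[0,0,4.5,0,0,0,8],[0,0,6,0,0,0,8],[0,0,7.5,0,0,0,8],[0,0,9,0,0,0,8],[0,0,10.5,0,0,0,8],[0,0,12,0,0,0,8]],
])

```text
time_s: 13.18
eef_pos: [475.8, -66.5, 60.6]
tcp_rot: [-1.572, -0.0, -0.258]
ft_force: [-1.4, -2.9, -1.4]
grip_width: 0.129
```

Call:
send_rows([
  [[0,0,1.5,0,0,0,8],[0,0,3,0,0,0,8],[0,0,4.5,0,0,0,8],[0,0,6,0,0,0,8],[0,0,7.5,0,0,0,8],[0,0,9,0,0,0,8]],
])

```text
time_s: 13.92
eef_pos: [478.2, -57.4, 60.6]
tcp_rot: [-1.571, -0.0, -0.257]
ft_force: [-1.5, -3.7, 0.3]
grip_width: 0.125
```

```bash
python3 -c "
from h import *
for n in ('wrist','scene'): snap(n,n+'8')
e=readout.sense();print(e['eef_pos'],e['tcp_rot'],np.degrees(e['tcp_rot'][2]),e['ft_force'],e['wrist_torque'],e['grip_width'])
im=cv2.imread('pics/scene8.png')
cv2.imwrite('pics/z16.png',cv2.resize(im[140:260,230:400],None,fx=4.5,fy=4.5,interpolation=cv2.INTER_CUBIC))
"
```

```text
[478.23163515 -57.15460961  60.56052312] [-1.57053848e+00 -1.69283216e-04 -2.57162267e-01] -14.734312546957325 [-0.74789538 -4.06014436 -1.06255104] [-0.71127571  0.15847281 -0.16776351] 0.1296304013367755
```

View pics/z16.png

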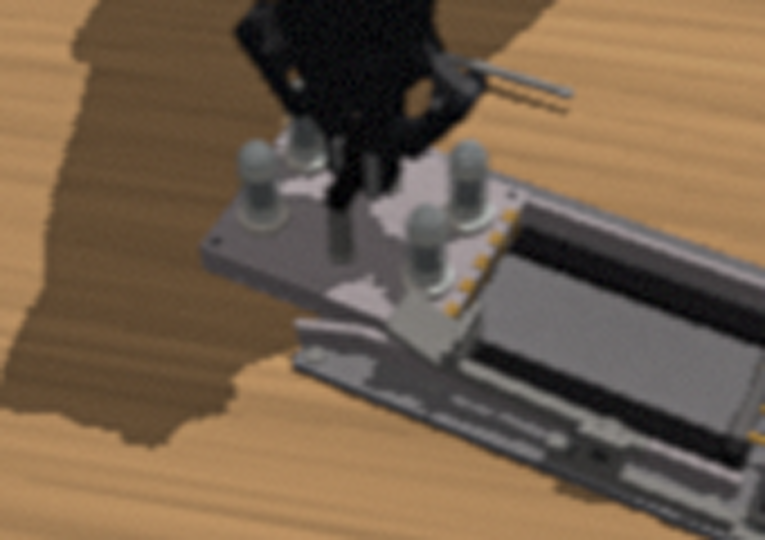

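View pics/wrist8.png

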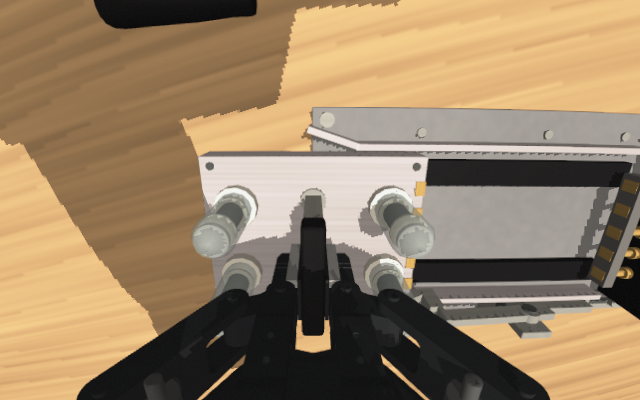

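The catch is lifting on the carrier's front edge at about 4 N. I continue.

Call:
send_rows([
  [[0,0,1.5,0,0,0,8],[0,0,3,0,0,0,8],[0,0,4.5,0,0,0,8],[0,0,6,0,0,0,8],[0,0,8,0,0,0,8],[0,0,10,0,0,0,8],[0,0,12,0,0,0,8],[0,0,15,0,0,0,8],[0,0,18,0,0,0,8],[0,0,20,0,0,0,8]],
])

```text
time_s: 15.28
eef_pos: [483.2, -37.7, 60.5]
tcp_rot: [-1.571, 0.0, -0.257]
ft_force: [-1.1, -4.1, 0.3]
grip_width: 0.125
```

```bash
python3 -c "
from h import *
for n in ('wrist','scene'): snap(n,n+'9')
e=readout.sense();print(e['eef_pos'],e['tcp_rot'],np.degrees(e['tcp_rot'][2]),e['ft_force'],e['wrist_torque'],e['grip_width'])
im=cv2.imread('pics/scene9.png')
cv2.imwrite('pics/z17.png',cv2.resize(im[140:260,250:420],None,fx=4.5,fy=4.5,interpolation=cv2.INTER_CUBIC))
im=cv2.imread('pics/wrist9.png')
cv2.imwrite('pics/z18.png',cv2.resize(im[125:225,300:430],None,fx=6,fy=6,interpolation=cv2.INTER_NEAREST))
"
```

```text
[483.2807422  -37.45815792  60.47465216] [-1.56995084e+00  1.20660039e-04 -2.56872602e-01] -14.717715969368074 [-0.71958051 -1.89753183  0.20174666] [-0.44147503  0.13281776 -0.15190223] 0.12422149495395089
```

View pics/z17.png

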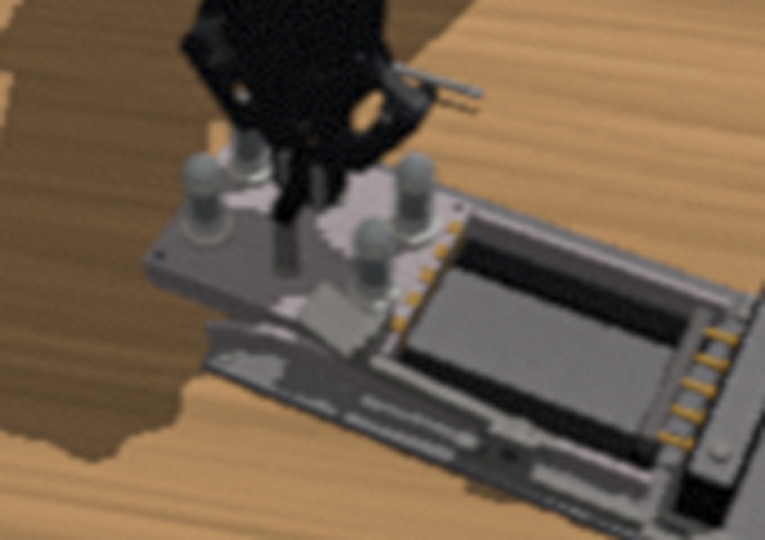

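View pics/z18.png

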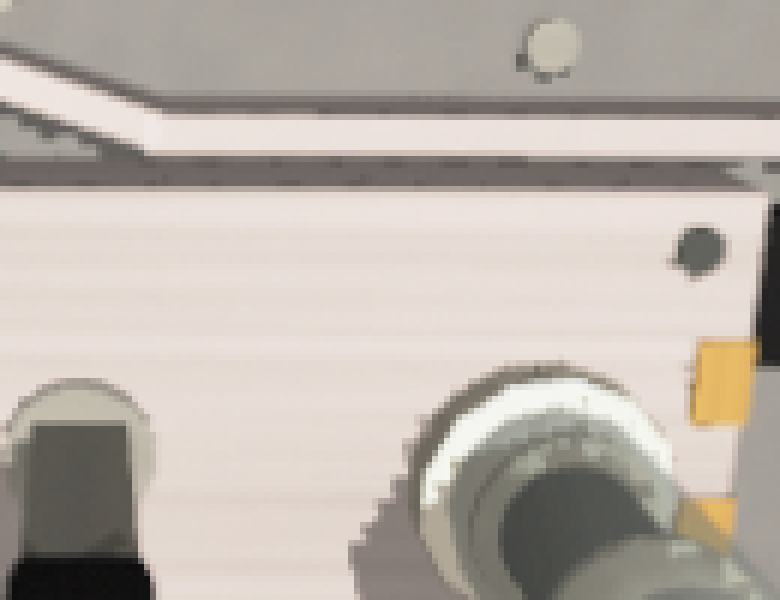

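The catch nose now rides on the deck beside the front valve, and the walls are parallel to the deck edge with the gap unchanged. I go on.

Call:
send_rows([
  [[0,0,2,0,0,0,8],[0,0,5,0,0,0,8],[0,0,9,0,0,0,8],[0,0,13,0,0,0,8],[0,0,17,0,0,0,8],[0,0,21,0,0,0,8],[0,0,25,0,0,0,8],[0,0,29,0,0,0,8],[0,0,33,0,0,0,8],[0,0,36,0,0,0,8]],
])

```text
time_s: 16.62
eef_pos: [492.4, -2.9, 60.5]
tcp_rot: [-1.571, 0.0, -0.257]
ft_force: [-1.8, -2.7, -0.8]
grip_width: 0.126
```

```bash
cat >> h.py <<'E'
def st():
    e=readout.sense(); D=frame(520,100.2,75.25)
    print('dock TCP',((e['eef_pos']-D[:3,3])@D[:3,:3]).round(2),'F dock',(e['ft_force']@D[:3,:3]).round(2),'T',(e['wrist_torque']@D[:3,:3]).round(2),'rot',e['tcp_rot'].round(4),e['grip_width'].round(3),e['time_s'])
E
python3 -c "
from h import *
st()"
```

```text
Traceback (most recent call last):
  File "h.py", line 42, in st
    print('dock TCP',((e['eef_pos']-D[:3,3])@D[:3,:3]).round(2),'F dock',(e['ft_force']@D[:3,:3]).round(2),'T',(e['wrist_torque']@D[:3,:3]).round(2),'rot',e['tcp_rot'].round(4),e['grip_width'].round(3),e['time_s'])
                                                                                                                                                                                 ^^^^^^^^^^^^^^^^^^^^^
AttributeError: 'float' object has no attribute 'round'
```

```bash
sed -i "s/e\['grip_width'\].round(3)/e['grip_width']/" h.py
python3 -c "
from h import *
st()"
```

```text
dock TCP [-106.74    0.44   60.49] F dock [-3.02  1.07 -0.81] T [-0.01  0.65 -0.08] rot [-1.5707e+00  1.0000e-04 -2.5720e-01] 0.12572687196057605 16.625
```

Call:
send_rows([
  [[0,0,2,0,0,0,8],[0,0,5,0,0,0,8],[0,0,9,0,0,0,8],[0,0,13,0,0,0,8],[0,0,17,0,0,0,8],[0,0,21,0,0,0,8],[0,0,25,0,0,0,8],[0,0,29,0,0,0,8],[0,0,33,0,0,0,8],[0,0,36,0,0,0,8]],
])

```text
time_s: 17.88
eef_pos: [501.5, 31.9, 60.5]
tcp_rot: [-1.571, 0.0, -0.257]
ft_force: [-0.2, -3.9, 0.0]
grip_width: 0.128
```

```bash
python3 -c "
from h import *
st()
for n in ('wrist','scene'): snap(n,n+'10')
im=cv2.imread('pics/scene10.png')
cv2.imwrite('pics/z19.png',cv2.resize(im[140:280,270:450],None,fx=4.2,fy=4.2,interpolation=cv2.INTER_CUBIC))
"
```

```text
dock TCP [-70.73   0.46  60.5 ] F dock [-3.8  -0.81  0.01] T [ 0.01  0.67 -0.05] rot [-1.5707e+00  1.0000e-04 -2.5720e-01] 0.1278554735214903 17.875
```

View pics/z19.png

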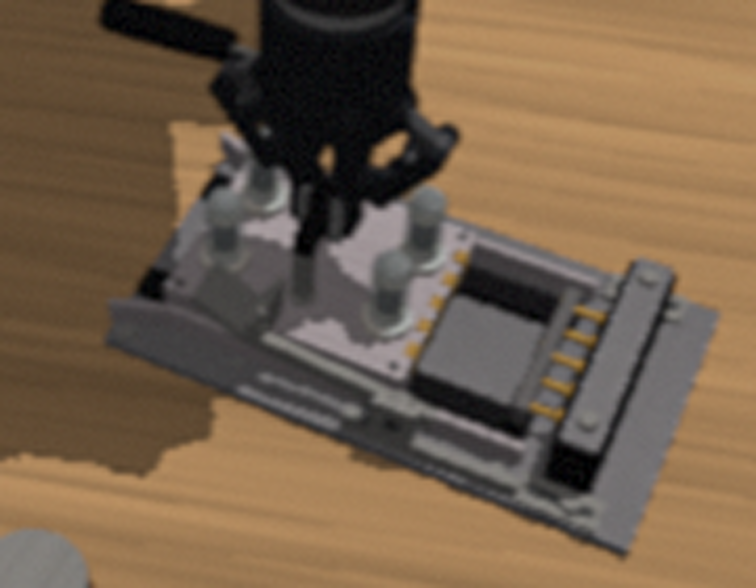

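View pics/wrist10.png

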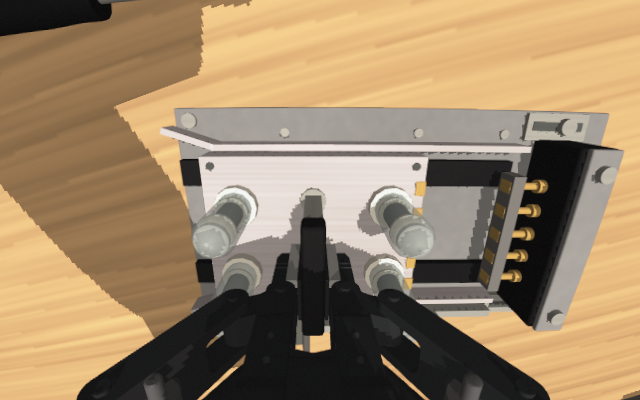

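Carrier front at about 0, with the contact bar well ahead. I go on to about +37, then creep.

Call:
send_rows([
  [[0,0,2,0,0,0,8],[0,0,6,0,0,0,8],[0,0,10,0,0,0,8],[0,0,15,0,0,0,8],[0,0,20,0,0,0,8],[0,0,25,0,0,0,8],[0,0,29,0,0,0,8],[0,0,33,0,0,0,8],[0,0,36,0,0,0,8],[0,0,38,0,0,0,8]],
])

```text
time_s: 19.23
eef_pos: [511.2, 68.5, 60.5]
tcp_rot: [-1.571, 0.0, -0.257]
ft_force: [-0.5, -3.4, -0.5]
grip_width: 0.132
```

```bash
python3 -c "
from h import *
st()
for n in ('wrist','scene'): snap(n,n+'11')
im=cv2.imread('pics/wrist11.png')
cv2.imwrite('pics/z20.png',cv2.resize(im[120:320,380:580],None,fx=3,fy=3,interpolation=cv2.INTER_CUBIC))
"
```

```text
dock TCP [-32.86   0.44  60.49] F dock [-3.39 -0.36 -0.52] T [-0.    0.58 -0.1 ] rot [-1.5708  0.     -0.2573] 0.13158143530719393 19.225
```

View pics/z20.png

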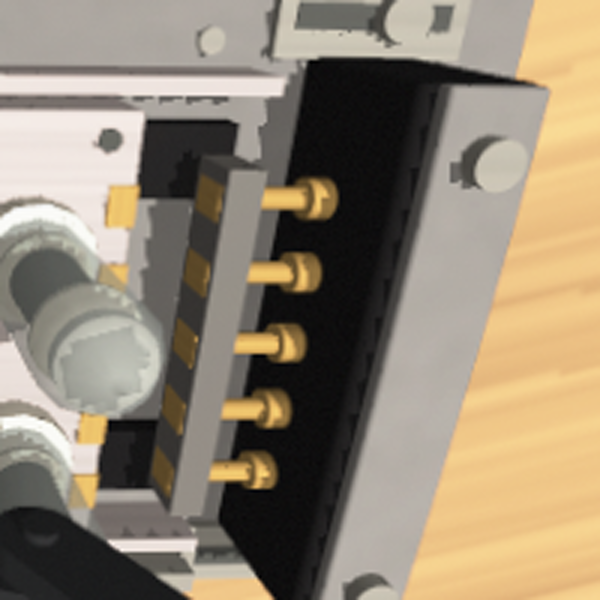

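Call:
send_rows([
  [[0,0,1,0,0,0,8],[0,0,2.5,0,0,0,8],[0,0,4,0,0,0,8],[0,0,5.5,0,0,0,8],[0,0,7,0,0,0,8],[0,0,8,0,0,0,8]],
])

```text
time_s: 20.08
eef_pos: [513.2, 76.2, 60.5]
tcp_rot: [-1.571, 0.0, -0.257]
ft_force: [-0.8, -2.8, -1.1]
grip_width: 0.126
```

Call:
send_rows([
  [[0,0,0.8,0,0,0,8],[0,0,1.6,0,0,0,8],[0,0,2.4,0,0,0,8],[0,0,3.2,0,0,0,8],[0,0,4,0,0,0,8]],
])

```text
time_s: 20.7
eef_pos: [514.2, 80.0, 60.5]
tcp_rot: [-1.571, 0.0, -0.257]
ft_force: [-0.9, -3.3, -2.2]
grip_width: 0.122
```

Call:
send_rows([
  [[0,0,0.8,0,0,0,8],[0,0,1.6,0,0,0,8],[0,0,2.4,0,0,0,8],[0,0,3.2,0,0,0,8],[0,0,4,0,0,0,8]],
])

```text
time_s: 21.32
eef_pos: [515.2, 83.9, 60.5]
tcp_rot: [-1.571, 0.0, -0.257]
ft_force: [-0.1, -2.0, -1.3]
grip_width: 0.129
```

```bash
python3 -c "
from h import *
st()
for n in ('wrist','scene'): snap(n,n+'12')
im=cv2.imread('pics/wrist12.png')
cv2.imwrite('pics/z21.png',cv2.resize(im[120:320,380:580],None,fx=3,fy=3,interpolation=cv2.INTER_CUBIC))
"
```

```text
dock TCP [-16.96   0.45  60.49] F dock [-2.01 -0.41 -1.26] T [-0.06  0.46 -0.06] rot [-1.5708  0.     -0.2573] 0.12941950777018466 21.325
```

View pics/z21.png

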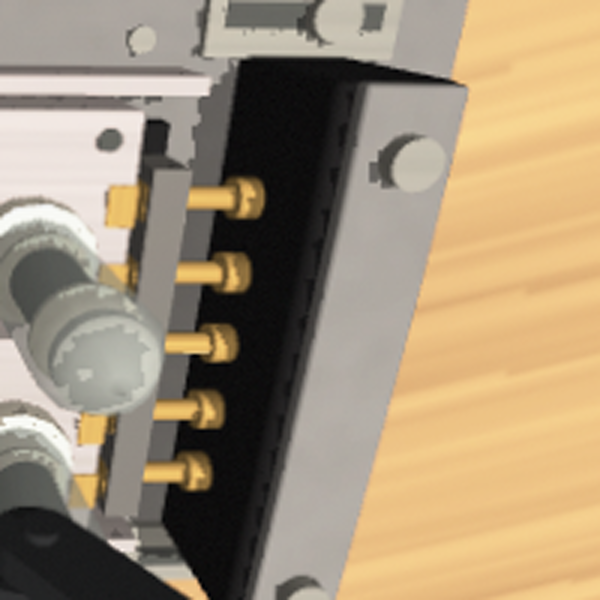

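The bar is within a few mm of the front. I'll creep in and read the force and picture as I go.

Call:
send_rows([
  [[0,0,0.5,0,0,0,8],[0,0,1,0,0,0,8],[0,0,1.5,0,0,0,8],[0,0,2,0,0,0,8],[0,0,2,0,0,0,8]],
])

```text
time_s: 22.05
eef_pos: [515.8, 85.9, 60.5]
tcp_rot: [-1.571, 0.0, -0.257]
ft_force: [-0.9, -1.9, -2.1]
grip_width: 0.127
```

Call:
send_rows([
  [[0,0,0.5,0,0,0,8],[0,0,1,0,0,0,8],[0,0,1.5,0,0,0,8],[0,0,2,0,0,0,8],[0,0,2,0,0,0,8]],
])

```text
time_s: 22.68
eef_pos: [516.2, 87.4, 60.5]
tcp_rot: [-1.572, -0.0, -0.257]
ft_force: [-0.8, -4.8, -1.4]
grip_width: 0.128
```

```bash
python3 -c "
from h import *
st()
for n in ('wrist','scene'): snap(n,n+'13')
im=cv2.imread('pics/wrist13.png')
cv2.imwrite('pics/z22.png',cv2.resize(im[120:320,380:580],None,fx=3,fy=3,interpolation=cv2.INTER_CUBIC))
im=cv2.imread('pics/scene13.png')
cv2.imwrite('pics/z23.png',cv2.resize(im[140:280,270:450],None,fx=4.2,fy=4.2,interpolation=cv2.INTER_CUBIC))
st()
"
```

```text
dock TCP [-13.36   0.45  60.51] F dock [-4.87 -0.41 -1.36] T [-0.09  0.74 -0.07] rot [-1.5716e+00 -1.0000e-04 -2.5740e-01] 0.12826897502926918 22.675
dock TCP [-13.37   0.46  60.49] F dock [-4.03  0.06 -1.76] T [-0.08  0.81 -0.07] rot [-1.5715 -0.     -0.2575] 0.12697648288423807 22.775
```

View pics/z22.png

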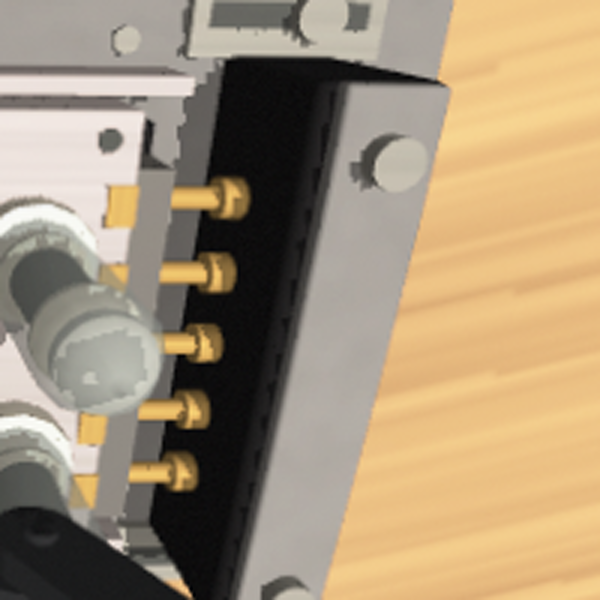

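View pics/z23.png

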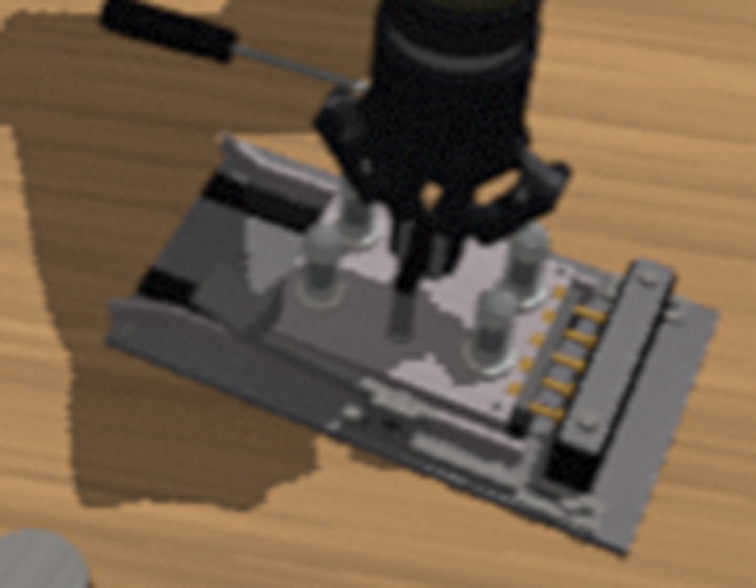

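Contact was felt at about TCP x = −14, so home should be near −5.5. I press on gently.

Call:
send_rows([
  [[0,0,0.5,0,0,0,8],[0,0,1,0,0,0,8],[0,0,1.5,0,0,0,8],[0,0,2,0,0,0,8],[0,0,2,0,0,0,8]],
])

```text
time_s: 23.4
eef_pos: [516.6, 89.3, 60.5]
tcp_rot: [-1.572, 0.0, -0.258]
ft_force: [-0.9, -5.0, -1.0]
grip_width: 0.129
```

Call:
send_rows([
  [[0,0,0.5,0,0,0,8],[0,0,1,0,0,0,8],[0,0,1.5,0,0,0,8],[0,0,2,0,0,0,8],[0,0,2,0,0,0,8]],
])

```text
time_s: 24.02
eef_pos: [517.1, 91.0, 60.5]
tcp_rot: [-1.572, -0.0, -0.258]
ft_force: [-0.6, -5.8, -0.4]
grip_width: 0.125
```

```bash
python3 -c "
from h import *
st()
for n in ('wrist','scene'): snap(n,n+'14')
im=cv2.imread('pics/scene14.png')
cv2.imwrite('pics/z24.png',cv2.resize(im[140:280,270:450],None,fx=4.2,fy=4.2,interpolation=cv2.INTER_CUBIC))
st()
"
```

```text
dock TCP [-9.68  0.47 60.5 ] F dock [-5.75 -0.88 -0.43] T [-0.04  1.12 -0.04] rot [-1.5722e+00 -1.0000e-04 -2.5770e-01] 0.12522198997250858 24.025
dock TCP [-9.7   0.47 60.5 ] F dock [-6.26 -0.85 -0.89] T [-0.06  1.17 -0.01] rot [-1.5722e+00 -1.0000e-04 -2.5770e-01] 0.12792801480319954 24.125
```

View pics/z24.png

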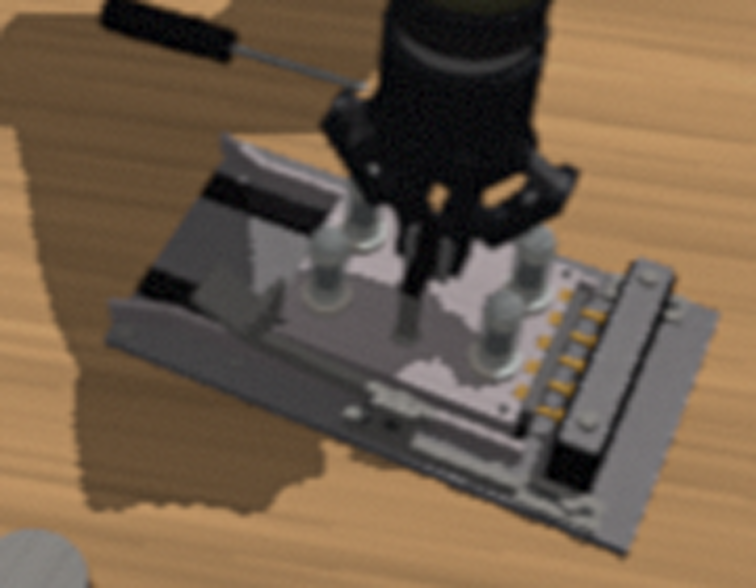

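Call:
send_rows([
  [[0,0,0.5,0,0,0,8],[0,0,1,0,0,0,8],[0,0,1.5,0,0,0,8],[0,0,2,0,0,0,8],[0,0,2,0,0,0,8]],
])

```text
time_s: 24.75
eef_pos: [517.5, 92.6, 60.5]
tcp_rot: [-1.573, -0.0, -0.258]
ft_force: [-1.0, -7.4, 0.3]
grip_width: 0.125
```

Call:
send_rows([
  [[0,0,0.4,0,0,0,8],[0,0,0.8,0,0,0,8],[0,0,1.2,0,0,0,8],[0,0,1.2,0,0,0,8]],
])

```text
time_s: 25.25
eef_pos: [517.7, 93.5, 60.6]
tcp_rot: [-1.573, -0.0, -0.258]
ft_force: [-0.1, -7.9, -0.8]
grip_width: 0.128
```

```bash
python3 -c "
from h import *
st()
for n in ('wrist','scene'): snap(n,n+'15')
im=cv2.imread('pics/scene15.png')
cv2.imwrite('pics/z25.png',cv2.resize(im[140:280,270:450],None,fx=4.2,fy=4.2,interpolation=cv2.INTER_CUBIC))
st()
"
```

```text
dock TCP [-7.04  0.49 60.56] F dock [-7.65 -1.86 -0.83] T [-0.07  1.45 -0.05] rot [-1.5734e+00 -2.0000e-04 -2.5800e-01] 0.12839131673879364 25.25
dock TCP [-7.06  0.47 60.57] F dock [-8.46 -0.03  0.55] T [-0.09  1.45 -0.07] rot [-1.5734e+00 -2.0000e-04 -2.5800e-01] 0.13166074789335722 25.35
```

View pics/z25.png

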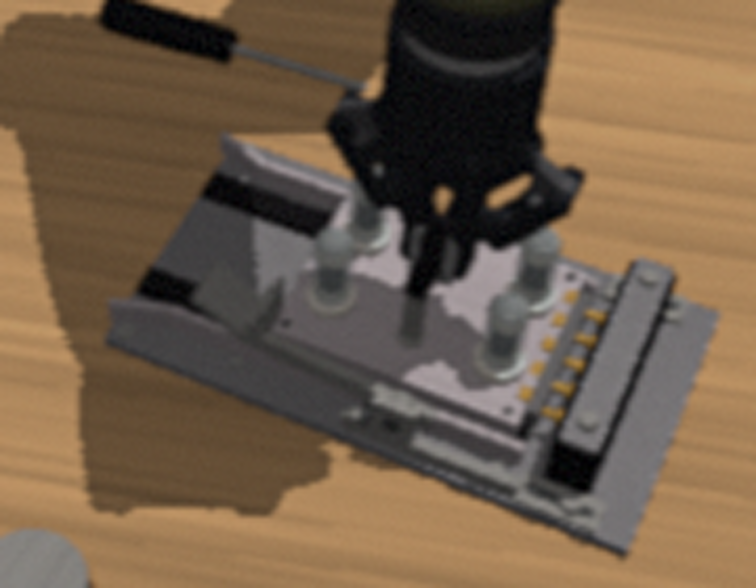

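View pics/wrist15.png

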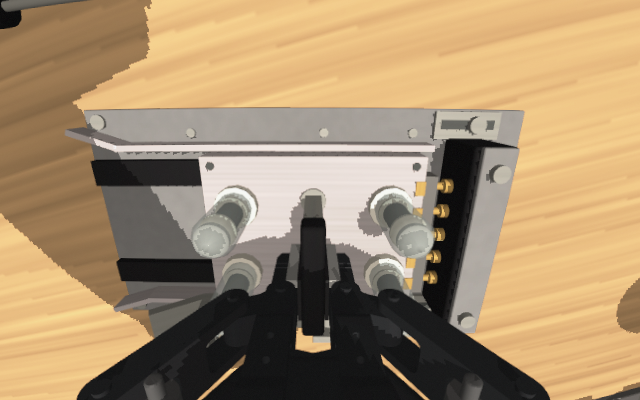

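Call:
send_rows([
  [[0,0,0.4,0,0,0,8],[0,0,0.8,0,0,0,8],[0,0,0.8,0,0,0,8],[0,0,0.8,0,0,0,8]],
])

```text
time_s: 25.85
eef_pos: [517.9, 94.1, 60.6]
tcp_rot: [-1.574, -0.0, -0.258]
ft_force: [-2.0, -8.0, 0.5]
grip_width: 0.125
```

Call:
send_rows([
  [[0,0,0.4,0,0,0,8],[0,0,0.8,0,0,0,8],[0,0,0.8,0,0,0,8],[0,0,0.8,0,0,0,8]],
])

```text
time_s: 26.35
eef_pos: [518.0, 94.8, 60.6]
tcp_rot: [-1.574, -0.0, -0.258]
ft_force: [-1.9, -7.7, 0.5]
grip_width: 0.126
```

```bash
python3 -c "
from h import *
st()
for n in ('wrist','scene'): snap(n,n+'16')
im=cv2.imread('pics/scene16.png')
cv2.imwrite('pics/z26.png',cv2.resize(im[140:280,270:450],None,fx=4.2,fy=4.2,interpolation=cv2.INTER_CUBIC))
st()
"
```

```text
dock TCP [-5.71  0.52 60.57] F dock [-7.98 -0.13  0.53] T [-0.09  1.57 -0.06] rot [-1.574e+00 -2.000e-04 -2.580e-01] 0.12609472963297533 26.35
dock TCP [-5.73  0.47 60.6 ] F dock [-7.86 -0.45  0.79] T [-0.07  1.52 -0.13] rot [-1.5739e+00 -2.0000e-04 -2.5810e-01] 0.13134682721888877 26.45
```

View pics/z26.png

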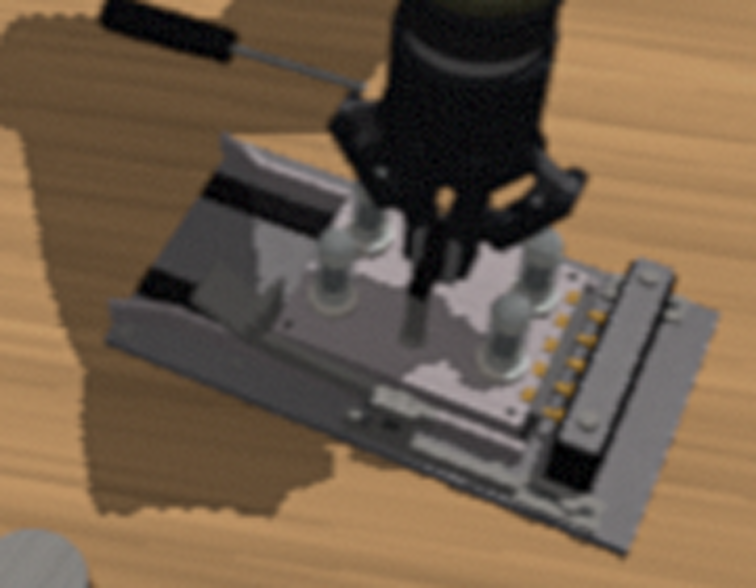

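```bash
python3 -c "
from h import *
ims=[cv2.resize(cv2.imread(f'pics/scene{i}.png')[190:250,295:360],None,fx=6,fy=6,interpolation=cv2.INTER_CUBIC) for i in (0,15,16)]
cv2.imwrite('pics/z27.png',cv2.resize(cv2.convertScaleAbs(np.hstack(ims),alpha=1.5),(800,246)))
"
```

```text
(no output)
```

View pics/z27.png

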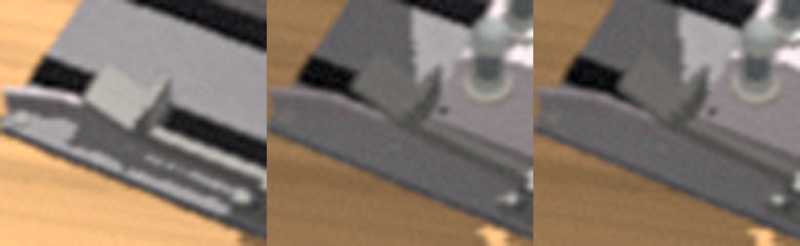

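The catch is still up in view 16 (same outline as 15). I push a little further.

Call:
send_rows([
  [[0,0,0.4,0,0,0,8],[0,0,0.8,0,0,0,8],[0,0,0.8,0,0,0,8],[0,0,0.8,0,0,0,8]],
])

```text
time_s: 26.95
eef_pos: [518.4, 95.8, 60.7]
tcp_rot: [-1.573, -0.0, -0.258]
ft_force: [-1.7, -8.0, 1.6]
grip_width: 0.123
```

```bash
cat > c.py <<'E'
from h import *
import sys
n=sys.argv[1]
st(); snap('scene','scene'+n); st()
ims=[cv2.resize(cv2.imread(f'pics/scene{i}.png')[190:250,295:360],None,fx=6,fy=6,interpolation=cv2.INTER_CUBIC) for i in (0,15,n)]
cv2.imwrite(f'pics/c{n}.png',cv2.resize(cv2.convertScaleAbs(np.hstack(ims),alpha=1.5),(800,246)))
E
python3 c.py 17
```

```text
dock TCP [-4.64  0.41 60.73] F dock [-8.12 -0.38  1.6 ] T [ 0.02  1.52 -0.  ] rot [-1.5733e+00 -4.0000e-04 -2.5790e-01] 0.12284770945704544 26.95
dock TCP [-4.62  0.4  60.73] F dock [-7.67 -0.34  1.87] T [ 0.    1.58 -0.02] rot [-1.5733e+00 -4.0000e-04 -2.5780e-01] 0.12773766711531406 27.0
```

View pics/c17.png

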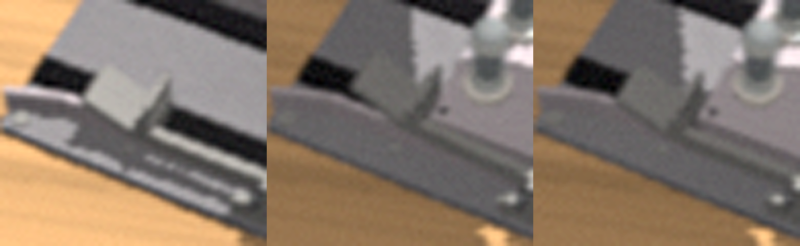

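The catch has dropped: its outline is back at the lowered height (top corner y≈68, was 50). I ease back so that it takes the spring load.

Call:
send_rows([
  [[0,0,-0.4,0,0,0,8],[0,0,-0.8,0,0,0,8],[0,0,-1.2,0,0,0,8],[0,0,-1.6,0,0,0,8],[0,0,-1.6,0,0,0,8]],
])

```text
time_s: 27.62
eef_pos: [518.3, 95.2, 60.6]
tcp_rot: [-1.571, -0.0, -0.257]
ft_force: [-2.0, -5.4, -1.2]
grip_width: 0.126
```

```bash
python3 c.py 18
```

```text
dock TCP [-5.33  0.4  60.6 ] F dock [-5.74  0.55 -1.2 ] T [-0.04  0.99 -0.03] rot [-1.5714e+00 -2.0000e-04 -2.5750e-01] 0.12647434148631903 27.625
dock TCP [-5.31  0.4  60.62] F dock [-4.98 -0.26 -0.19] T [-0.06  1.06 -0.04] rot [-1.5714e+00 -2.0000e-04 -2.5750e-01] 0.12804721753333606 27.675
```

View pics/c18.png

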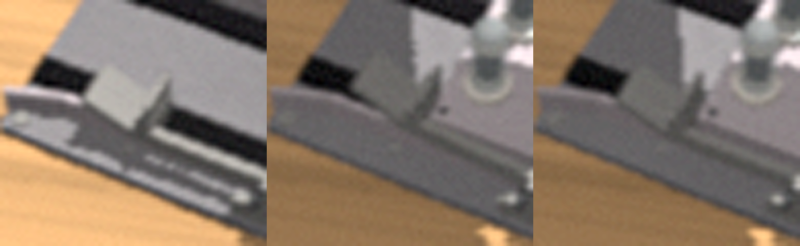

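Call:
send_rows([
  [[0,0,-0.3,0,0,0,8],[0,0,-0.6,0,0,0,8],[0,0,-0.9,0,0,0,8],[0,0,-0.9,0,0,0,8]],
])

```text
time_s: 28.18
eef_pos: [518.3, 95.1, 60.6]
tcp_rot: [-1.57, -0.0, -0.257]
ft_force: [-0.4, -1.3, -0.5]
grip_width: 0.128
```

```bash
python3 -c "
from h import *
st()"
```

```text
dock TCP [-5.37  0.37 60.6 ] F dock [-1.42  0.09 -0.47] T [ 0.01  0.42 -0.15] rot [-1.5696 -0.     -0.2571] 0.12761384060205852 28.175
```

The TCP stopped at −5.37 while the force fell to 1.4 N, so the catch is holding. I open to 30 mm.

Call:
send_rows([
  [[0,0,0,0,0,0,14],[0,0,0,0,0,0,18],[0,0,0,0,0,0,24],[0,0,0,0,0,0,30],[0,0,0,0,0,0,30],[0,0,0,0,0,0,30]],
])

```text
time_s: 28.92
eef_pos: [518.1, 94.6, 60.5]
tcp_rot: [-1.571, 0.0, -0.257]
ft_force: [-0.3, 0.6, 0.5]
grip_width: 0.353
```

```bash
python3 c.py 19; python3 -c "
from h import *
snap('wrist','wrist19')"
```

```text
dock TCP [-5.9   0.44 60.5 ] F dock [0.47 0.42 0.47] T [0.01 0.01 0.  ] rot [-1.5707  0.     -0.2573] 0.352857932857658 28.925
dock TCP [-5.93  0.45 60.5 ] F dock [-0.61  0.08 -0.49] T [ 0.   -0.08 -0.01] rot [-1.5708  0.     -0.2573] 0.3561800348035965 28.975
```

View pics/c19.png

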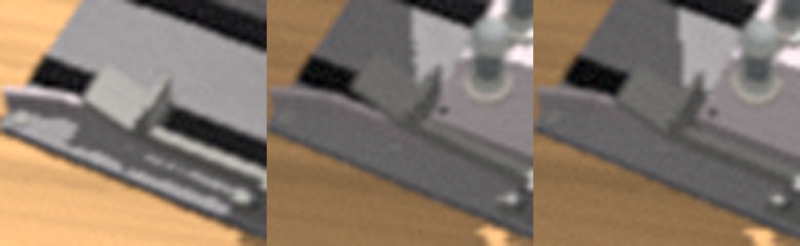

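View pics/wrist19.png

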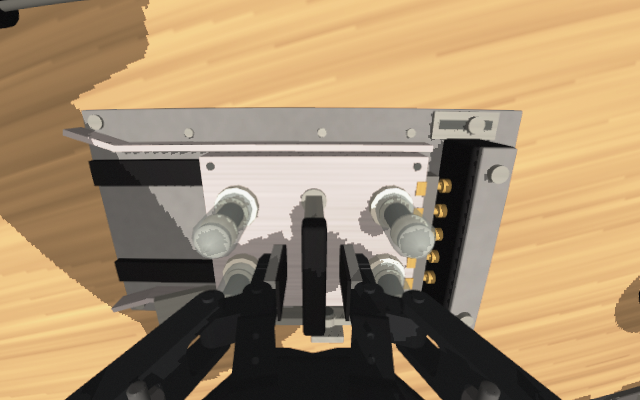

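The fingers are clear on both sides and all forces are zero. The bar is centred at px 314 between pads at 280 and 348. I raise straight up.

Call:
send_rows([
  [[0,-3,0,0,0,0,30],[0,-10,0,0,0,0,30],[0,-20,0,0,0,0,30],[0,-35,0,0,0,0,30],[0,-55,0,0,0,0,30],[0,-80,0,0,0,0,30],[0,-105,0,0,0,0,30],[0,-130,0,0,0,0,30],[0,-150,0,0,0,0,30],[0,-150,0,0,0,0,30]],
])

```text
time_s: 30.28
eef_pos: [519.5, 94.8, 213.0]
tcp_rot: [-1.569, -0.004, -0.257]
ft_force: [0.2, -0.2, 0.3]
grip_width: 0.352
```

```bash
python3 c.py 20; python3 -c "
from h import *
snap('wrist','wrist20');snap('top','top20')
im=cv2.imread('pics/scene20.png')
cv2.imwrite('pics/z30.png',cv2.resize(im[140:280,270:450],None,fx=4.2,fy=4.2,interpolation=cv2.INTER_CUBIC))"
```

```text
dock TCP [ -5.31  -0.92 213.03] F dock [-0.14 -0.29  0.33] T [ 0.    0.01 -0.04] rot [-1.5687 -0.0045 -0.2574] 0.35202414214016864 30.275
dock TCP [-5.6700e+00 -1.3000e-01  2.1163e+02] F dock [-0.83 -0.05 -1.07] T [0.01 0.   0.  ] rot [-1.5698 -0.0022 -0.2573] 0.3516421351458971 30.325
```

View pics/z30.png

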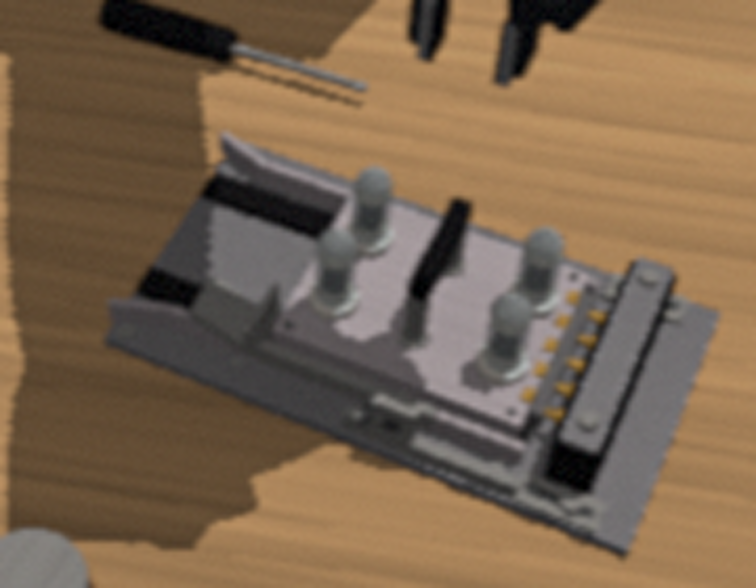

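View pics/wrist20.png

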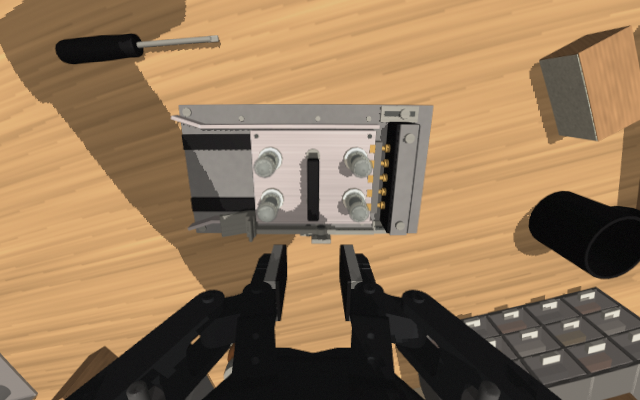

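View pics/c20.png

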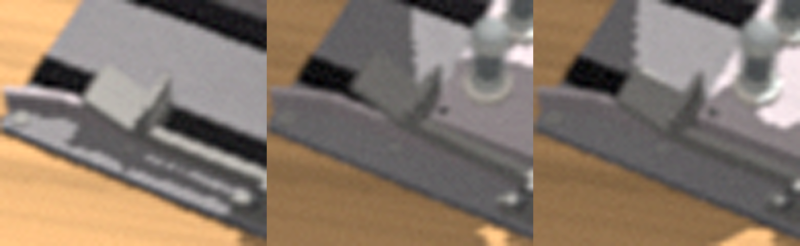

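The pictures show the carrier level between the walls with its front against the contact bar. The catch is down behind its rear edge, and the gripper is well clear. I let the arm settle and hand in.

Call:
send_rows([
  [[0,0,0,0,0,0,30],[0,0,0,0,0,0,30],[0,0,0,0,0,0,30],[0,0,0,0,0,0,30]],
])

```text
time_s: 30.92
eef_pos: [518.0, 94.6, 210.3]
tcp_rot: [-1.571, 0.0, -0.257]
ft_force: [0.1, -1.2, -0.3]
grip_width: 0.355
```

```bash
python3 -c "
from h import *
a=cv2.imread('pics/scene20.png'); b=snap('scene','scene21')['image']
print(np.abs(a[190:275,290:450].astype(int)-b[190:275,290:450]).mean()); st(); print(bot.close_job())"
```

```text
1.3811274509803921
dock TCP [ -5.93   0.44 210.4 ] F dock [ 0.12 -0.02  0.11] T [ 0.05 -0.02  0.03] rot [-1.5708e+00  2.0000e-04 -2.5740e-01] 0.3517713482721888 30.975
the job is handed in; nothing more can be done
None
```

The carrier is in the dock with the catch down behind it. The job was handed in at about 31 s, and the hand-in gave no verdict.

**What I did:** I gripped the carrier by its bow handle and slid it level along the runners so its front edge lifted the catch. I then pressed it onto the contacts until the catch dropped. The wrist force read at most about 8.5 N at my checks. I eased back until the catch took the load, then opened the gripper and raised it clear.

**Last checks:**
- **Catch:** In the scene camera it is down at its starting height behind the rear edge. It also held: the tool stopped at dock x = −5.4 mm while the force fell from 5 to 1.4 N.
- **Carrier:** It looks level between the guides. I could not see the sideways position directly; the tool's offset at release was about 0.4 mm, and the earlier camera gap checks were within 0.5 mm of centred.
- **Contacts:** I felt first contact at about −14 mm, so the travel is about 8 mm. I worked this out from force and position; no direct reading exists.
- **Robot:** The gripper is about 150 mm above the grip height and all forces are near zero.
- **Other objects:** I touched nothing else, but I did not measure where the other things on the table ended up.

**Disagreement between cameras:** The wrist camera put the carrier about 1 mm off sideways compared with the top camera. I corrected using the wrist camera (+0.9 mm, then −0.4 mm), and the carrier went in without any noticeable side force.

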